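Scan the sample tubes and rack them

TASK

Lay every sample tube from the bench pad in its own place of the scan station's dock, down in both saddles with the blue cap end towards the scanner; with all of them lying there, squeeze the scanner's trigger fully, hold it for about a second and let it spring back. Then move all the tubes to the white carrier, each down in the saddles of a place of its own, either way round. Leave the bottle, beaker, jar and glass dish standing where they are.

Things in the scene. Friction and masses are not known exactly. Their poses are not given: they have to be found in the camera images.
- station: scan station, fixed: dark steel plate 250 x 100 x 8 mm with the reading dock (four parallel V-saddle places side by side) and, beyond the dock's +x end, a scanner gun clamped lying on its side. Origin: underside of the plate, under the dock's middle; z up; x from dock to gun, along the axes of seated tubes; y across the four places
- gun_nose (a point): middle of the gun's nose (its window faces the dock), 84 mm along the station's x from its origin, 70 mm above the bench. The gun's body runs from here 133 mm further along x, 46 mm wide (nose 64 mm), top 95 mm above the bench. Axes as the station's
- handle (a point): middle of the gun's black handle, at station x = 165, y = 75, z = 70 mm. The handle is level, fixed, and sticks out of the gun's side along +y from y = 20 to 130 mm; 30 mm wide (x = 150 to 180) and 30 mm high (z = 55 to 85), free above and below. The trigger is on its nose side (-x)
- trigger (a joint): angle of the pale trigger, rad: 0 released, 0.40 fully squeezed (stop). Bar 64 mm long, 8 thick, 22 high (z = 59 to 81), upright hinge at station x = 140, y = 26 mm, lying beside the handle; squeezing swings its free end towards the handle (station +x). Sprung, at 44 mm from the hinge: about 2 N to start, 7 N to hold fully squeezed; springs back when let go
- squeeze_point (a point): station x = 158, y = 70, z = 70 mm: midway between the handle's back face (22 mm to +x) and the front face of the fully squeezed trigger (22 mm to -x); released, that face is about 40 mm to -x here. Axes as the station's. A gripper centred here from above and closing along station x to 44 mm squeezes the trigger fully
- carrier: white tube carrier, fixed to the bench, four parallel V-saddle places side by side on a plate 250 x 100 x 8 mm with small wire handles (30 mm high) at both ends. Origin: underside, under its middle; z up; x along the axes of the seated tubes, y across the places
- pad: white absorbent bench pad 320 x 190 x 3 mm, fixed, on which the tubes lie at the start. Origin: centre of its underside
- dock_slot1 (a point): where a tube's origin comes to lie when seated in place 1 of the dock (station y = -96 mm, 50 mm up). Two 45 degree V-saddles, 6 mm thick, stand 30 mm either side of it along x, rims 53 mm high and 45 mm apart; they carry the tube's thin body between cap and skirt. Free between the saddles down to 8 mm above the bench. Axes as the station's
- dock_slot2 (a point): where a tube's origin comes to lie when seated in place 2 of the dock (station y = -32 mm, 50 mm up). Two 45 degree V-saddles, 6 mm thick, stand 30 mm either side of it along x, rims 53 mm high and 45 mm apart; they carry the tube's thin body between cap and skirt. Free between the saddles down to 8 mm above the bench. Axes as the station's
- dock_slot3 (a point): where a tube's origin comes to lie when seated in place 3 of the dock (station y = 32 mm, 50 mm up). Two 45 degree V-saddles, 6 mm thick, stand 30 mm either side of it along x, rims 53 mm high and 45 mm apart; they carry the tube's thin body between cap and skirt. Free between the saddles down to 8 mm above the bench. Axes as the station's
- dock_slot4 (a point): where a tube's origin comes to lie when seated in place 4 of the dock (station y = 96 mm, 50 mm up). Two 45 degree V-saddles, 6 mm thick, stand 30 mm either side of it along x, rims 53 mm high and 45 mm apart; they carry the tube's thin body between cap and skirt. Free between the saddles down to 8 mm above the bench. Axes as the station's
- carrier_slot1 (a point): where a tube's origin comes to lie when seated in place 1 of the carrier (carrier y = -96 mm, 50 mm up). Two 45 degree V-saddles, 6 mm thick, stand 30 mm either side of it along x, rims 53 mm high and 45 mm apart; they carry the tube's thin body between cap and skirt. Free between the saddles down to 8 mm above the bench. Axes as the carrier's
- carrier_slot2 (a point): where a tube's origin comes to lie when seated in place 2 of the carrier (carrier y = -32 mm, 50 mm up). Two 45 degree V-saddles, 6 mm thick, stand 30 mm either side of it along x, rims 53 mm high and 45 mm apart; they carry the tube's thin body between cap and skirt. Free between the saddles down to 8 mm above the bench. Axes as the carrier's
- carrier_slot3 (a point): where a tube's origin comes to lie when seated in place 3 of the carrier (carrier y = 32 mm, 50 mm up). Two 45 degree V-saddles, 6 mm thick, stand 30 mm either side of it along x, rims 53 mm high and 45 mm apart; they carry the tube's thin body between cap and skirt. Free between the saddles down to 8 mm above the bench. Axes as the carrier's
- carrier_slot4 (a point): where a tube's origin comes to lie when seated in place 4 of the carrier (carrier y = 96 mm, 50 mm up). Two 45 degree V-saddles, 6 mm thick, stand 30 mm either side of it along x, rims 53 mm high and 45 mm apart; they carry the tube's thin body between cap and skirt. Free between the saddles down to 8 mm above the bench. Axes as the carrier's
- tube_a: a capped sample tube (three or four tubes are present): clear round body 28 mm in diameter and 80 mm long between a blue hexagonal cap (24 mm long, 34 mm across flats) and a like white skirt 12 mm long; 116 mm long in all, about 60 g. Lies level and does not roll. Origin: on its axis, middle of the thin body; x along the axis towards the cap, whose end face is at x = 64 mm
- tube_b: a capped sample tube (three or four tubes are present): clear round body 28 mm in diameter and 80 mm long between a blue hexagonal cap (24 mm long, 34 mm across flats) and a like white skirt 12 mm long; 116 mm long in all, about 60 g. Lies level and does not roll. Origin: on its axis, middle of the thin body; x along the axis towards the cap, whose end face is at x = 64 mm
- tube_c: a capped sample tube (three or four tubes are present): clear round body 28 mm in diameter and 80 mm long between a blue hexagonal cap (24 mm long, 34 mm across flats) and a like white skirt 12 mm long; 116 mm long in all, about 60 g. Lies level and does not roll. Origin: on its axis, middle of the thin body; x along the axis towards the cap, whose end face is at x = 64 mm
- tube_d: a capped sample tube (three or four tubes are present): clear round body 28 mm in diameter and 80 mm long between a blue hexagonal cap (24 mm long, 34 mm across flats) and a like white skirt 12 mm long; 116 mm long in all, about 60 g. Lies level and does not roll. Origin: on its axis, middle of the thin body; x along the axis towards the cap, whose end face is at x = 64 mm
- bottle: bystander, loose: amber bottle, 68 mm in diameter, 140 mm tall, 450 g. Origin: centre of its underside
- beaker: bystander, loose: glass beaker, 70 mm in diameter, 80 mm tall, 300 g. Origin: centre of its underside
- jar: bystander, loose: glass jar, 60 mm in diameter, 65 mm tall, 350 g. Origin: centre of its underside
- dish: bystander, loose: closed glass dish, 90 mm in diameter, 16 mm high, 250 g. Origin: centre of its underside
Not all that is in view belongs to the job. Leave any purple look-alike of the tube_b alone.

How it is judged:
On the way, in this order (a step that is already met when the one before it is completed fails the run):
1. every tube lies in a place of the dock, cap towards the scanner, with the trigger released (((distance between tube_a and dock_slot1 below 0.01 m and angle between the x axis of tube_a and the x axis of dock_slot1, either way round below 0.12 rad and x of gun_nose in the frame of tube_a above 0.03 m) or (distance between tube_a and dock_slot2 below 0.01 m and angle between the x axis of tube_a and the x axis of dock_slot2, either way round below 0.12 rad and x of gun_nose in the frame of tube_a above 0.03 m) or (distance between tube_a and dock_slot3 below 0.01 m and angle between the x axis of tube_a and the x axis of dock_slot3, either way round below 0.12 rad and x of gun_nose in the frame of tube_a above 0.03 m) or (distance between tube_a and dock_slot4 below 0.01 m and angle between the x axis of tube_a and the x axis of dock_slot4, either way round below 0.12 rad and x of gun_nose in the frame of tube_a above 0.03 m)) and ((distance between tube_b and dock_slot1 below 0.01 m and angle between the x axis of tube_b and the x axis of dock_slot1, either way round below 0.12 rad and x of gun_nose in the frame of tube_b above 0.03 m) or (distance between tube_b and dock_slot2 below 0.01 m and angle between the x axis of tube_b and the x axis of dock_slot2, either way round below 0.12 rad and x of gun_nose in the frame of tube_b above 0.03 m) or (distance between tube_b and dock_slot3 below 0.01 m and angle between the x axis of tube_b and the x axis of dock_slot3, either way round below 0.12 rad and x of gun_nose in the frame of tube_b above 0.03 m) or (distance between tube_b and dock_slot4 below 0.01 m and angle between the x axis of tube_b and the x axis of dock_slot4, either way round below 0.12 rad and x of gun_nose in the frame of tube_b above 0.03 m)) and ((distance between tube_c and dock_slot1 below 0.01 m and angle between the x axis of tube_c and the x axis of dock_slot1, either way round below 0.12 rad and x of gun_nose in the frame of tube_c above 0.03 m) or (distance between tube_c and dock_slot2 below 0.01 m and angle between the x axis of tube_c and the x axis of dock_slot2, either way round below 0.12 rad and x of gun_nose in the frame of tube_c above 0.03 m) or (distance between tube_c and dock_slot3 below 0.01 m and angle between the x axis of tube_c and the x axis of dock_slot3, either way round below 0.12 rad and x of gun_nose in the frame of tube_c above 0.03 m) or (distance between tube_c and dock_slot4 below 0.01 m and angle between the x axis of tube_c and the x axis of dock_slot4, either way round below 0.12 rad and x of gun_nose in the frame of tube_c above 0.03 m)) and ((distance between tube_d and dock_slot1 below 0.01 m and angle between the x axis of tube_d and the x axis of dock_slot1, either way round below 0.12 rad and x of gun_nose in the frame of tube_d above 0.03 m) or (distance between tube_d and dock_slot2 below 0.01 m and angle between the x axis of tube_d and the x axis of dock_slot2, either way round below 0.12 rad and x of gun_nose in the frame of tube_d above 0.03 m) or (distance between tube_d and dock_slot3 below 0.01 m and angle between the x axis of tube_d and the x axis of dock_slot3, either way round below 0.12 rad and x of gun_nose in the frame of tube_d above 0.03 m) or (distance between tube_d and dock_slot4 below 0.01 m and angle between the x axis of tube_d and the x axis of dock_slot4, either way round below 0.12 rad and x of gun_nose in the frame of tube_d above 0.03 m)) and value of joint trigger below 0.06 rad), for 0.2 s.
2. the trigger is fully squeezed and held while all tubes lie in the dock (((distance between tube_a and dock_slot1 below 0.01 m and angle between the x axis of tube_a and the x axis of dock_slot1, either way round below 0.12 rad and x of gun_nose in the frame of tube_a above 0.03 m) or (distance between tube_a and dock_slot2 below 0.01 m and angle between the x axis of tube_a and the x axis of dock_slot2, either way round below 0.12 rad and x of gun_nose in the frame of tube_a above 0.03 m) or (distance between tube_a and dock_slot3 below 0.01 m and angle between the x axis of tube_a and the x axis of dock_slot3, either way round below 0.12 rad and x of gun_nose in the frame of tube_a above 0.03 m) or (distance between tube_a and dock_slot4 below 0.01 m and angle between the x axis of tube_a and the x axis of dock_slot4, either way round below 0.12 rad and x of gun_nose in the frame of tube_a above 0.03 m)) and ((distance between tube_b and dock_slot1 below 0.01 m and angle between the x axis of tube_b and the x axis of dock_slot1, either way round below 0.12 rad and x of gun_nose in the frame of tube_b above 0.03 m) or (distance between tube_b and dock_slot2 below 0.01 m and angle between the x axis of tube_b and the x axis of dock_slot2, either way round below 0.12 rad and x of gun_nose in the frame of tube_b above 0.03 m) or (distance between tube_b and dock_slot3 below 0.01 m and angle between the x axis of tube_b and the x axis of dock_slot3, either way round below 0.12 rad and x of gun_nose in the frame of tube_b above 0.03 m) or (distance between tube_b and dock_slot4 below 0.01 m and angle between the x axis of tube_b and the x axis of dock_slot4, either way round below 0.12 rad and x of gun_nose in the frame of tube_b above 0.03 m)) and ((distance between tube_c and dock_slot1 below 0.01 m and angle between the x axis of tube_c and the x axis of dock_slot1, either way round below 0.12 rad and x of gun_nose in the frame of tube_c above 0.03 m) or (distance between tube_c and dock_slot2 below 0.01 m and angle between the x axis of tube_c and the x axis of dock_slot2, either way round below 0.12 rad and x of gun_nose in the frame of tube_c above 0.03 m) or (distance between tube_c and dock_slot3 below 0.01 m and angle between the x axis of tube_c and the x axis of dock_slot3, either way round below 0.12 rad and x of gun_nose in the frame of tube_c above 0.03 m) or (distance between tube_c and dock_slot4 below 0.01 m and angle between the x axis of tube_c and the x axis of dock_slot4, either way round below 0.12 rad and x of gun_nose in the frame of tube_c above 0.03 m)) and ((distance between tube_d and dock_slot1 below 0.01 m and angle between the x axis of tube_d and the x axis of dock_slot1, either way round below 0.12 rad and x of gun_nose in the frame of tube_d above 0.03 m) or (distance between tube_d and dock_slot2 below 0.01 m and angle between the x axis of tube_d and the x axis of dock_slot2, either way round below 0.12 rad and x of gun_nose in the frame of tube_d above 0.03 m) or (distance between tube_d and dock_slot3 below 0.01 m and angle between the x axis of tube_d and the x axis of dock_slot3, either way round below 0.12 rad and x of gun_nose in the frame of tube_d above 0.03 m) or (distance between tube_d and dock_slot4 below 0.01 m and angle between the x axis of tube_d and the x axis of dock_slot4, either way round below 0.12 rad and x of gun_nose in the frame of tube_d above 0.03 m)) and value of joint trigger above 0.32 rad), for 0.5 s.
3. the trigger is let go and has sprung back (value of joint trigger below 0.06 rad), for 0.2 s.
At the end, for the whole second after the job is handed in: every tube lies at rest in a place of the carrier (its origin within 10 mm of the seated position, its axis within 0.12 rad of the saddles', either way round), and the trigger is back within 0.06 rad of released (((distance between tube_a and carrier_slot1 below 0.01 m and angle between the x axis of tube_a and the x axis of carrier_slot1, either way round below 0.12 rad) or (distance between tube_a and carrier_slot2 below 0.01 m and angle between the x axis of tube_a and the x axis of carrier_slot2, either way round below 0.12 rad) or (distance between tube_a and carrier_slot3 below 0.01 m and angle between the x axis of tube_a and the x axis of carrier_slot3, either way round below 0.12 rad) or (distance between tube_a and carrier_slot4 below 0.01 m and angle between the x axis of tube_a and the x axis of carrier_slot4, either way round below 0.12 rad)) and ((distance between tube_b and carrier_slot1 below 0.01 m and angle between the x axis of tube_b and the x axis of carrier_slot1, either way round below 0.12 rad) or (distance between tube_b and carrier_slot2 below 0.01 m and angle between the x axis of tube_b and the x axis of carrier_slot2, either way round below 0.12 rad) or (distance between tube_b and carrier_slot3 below 0.01 m and angle between the x axis of tube_b and the x axis of carrier_slot3, either way round below 0.12 rad) or (distance between tube_b and carrier_slot4 below 0.01 m and angle between the x axis of tube_b and the x axis of carrier_slot4, either way round below 0.12 rad)) and ((distance between tube_c and carrier_slot1 below 0.01 m and angle between the x axis of tube_c and the x axis of carrier_slot1, either way round below 0.12 rad) or (distance between tube_c and carrier_slot2 below 0.01 m and angle between the x axis of tube_c and the x axis of carrier_slot2, either way round below 0.12 rad) or (distance between tube_c and carrier_slot3 below 0.01 m and angle between the x axis of tube_c and the x axis of carrier_slot3, either way round below 0.12 rad) or (distance between tube_c and carrier_slot4 below 0.01 m and angle between the x axis of tube_c and the x axis of carrier_slot4, either way round below 0.12 rad)) and ((distance between tube_d and carrier_slot1 below 0.01 m and angle between the x axis of tube_d and the x axis of carrier_slot1, either way round below 0.12 rad) or (distance between tube_d and carrier_slot2 below 0.01 m and angle between the x axis of tube_d and the x axis of carrier_slot2, either way round below 0.12 rad) or (distance between tube_d and carrier_slot3 below 0.01 m and angle between the x axis of tube_d and the x axis of carrier_slot3, either way round below 0.12 rad) or (distance between tube_d and carrier_slot4 below 0.01 m and angle between the x axis of tube_d and the x axis of carrier_slot4, either way round below 0.12 rad)) and linear speed of each of tube_a, tube_b, tube_c, tube_d below 0.02 m/s and value of joint trigger below 0.06 rad); the robot touches nothing.
It fails at once if the bottle is shifted by more than 40 mm or tipped over (distance of bottle from where it was at the start of the episode above 0.04 m or angle between bottle's own z axis and vertical above 0.5 rad).
It fails at once if the beaker is shifted by more than 40 mm or tipped over (distance of beaker from where it was at the start of the episode above 0.04 m or angle between beaker's own z axis and vertical above 0.5 rad).
It fails at once if the jar is shifted by more than 40 mm or tipped over (distance of jar from where it was at the start of the episode above 0.04 m or angle between jar's own z axis and vertical above 0.5 rad).
It fails at once if the dish is shifted by more than 40 mm or tipped over (distance of dish from where it was at the start of the episode above 0.04 m or angle between dish's own z axis and vertical above 0.5 rad).
Of tube_a, tube_b, tube_c, tube_d only 3 to 4 are there at a start; the rules pass over those that are not, and their reading is None.
At some moment in a run one of tube_a, tube_b, tube_c, tube_d may be knocked a few centimetres aside while the robot is not near it.
Once in a run the grip may slacken for a moment while it holds something.
It also fails if it takes over 210 s, if anything falls off the work surface, if the arm or the gripper's body presses on something with over 40 N, if the wrist force passes 120 N, or if a joint passes its speed limit or range.

ROBOT

A 6-joint arm with a two-finger parallel gripper is mounted at the origin on the work surface. World frame = base frame: x ahead of the robot, y to its left, z up, the work surface at z = 0. Lengths are in m, angles in rad, forces in N, time in s.
With the tool pointing down it reaches from about 0.35 to 0.85 m from the base axis. Payload 8.1 kg.
Tool frame: the origin (TCP) lies at the very end of the fingers, on their centre line; the grasp point (between the pads) lies 19 mm behind it; z points along the fingers, y is the line along which they close (so a half turn about z gives the same grasp; the last joint's range is limited). The gripper opens to 93 mm and grips with 3 to 60 N. Pads are 15 mm wide; open, the fingers measure 128 mm over their backs; the gripper's body (75 mm by 188 mm) begins 65 mm behind the grasp point.
Start: joints at [-1.385, 0.13, 1.488, -0, 1.523, -0.085], TCP at [0.161, -0.578, 0.219] pointing down, gripper open.
Joint ranges: [-2.96, 2.96], [-0.89, 2.26], [0.02, 2.5], [-1.34, 4.48], [0, 2.73], [-2.66, 2.66]. Speed limits (rad/s): [2.39, 2.39, 2.79, 3.14, 3.14, 3.14].

INTERFACE

Orientations are given as a rotation vector (axis times angle).
In Python, from plant import robot, imaging gives the robot as it stands.
- The arm moves only by the tool jog_arm, never from a script. Its argument "rows" is a list of rows, each a list of 2 entries, a list of its own where there are three numbers: the shift along the tool's x, y, z each as a share of 0.2 m, from -1 to 1, then the turn, a rotation vector about the tool's x, y, z each as a share of pi/2 rad, from -1 to 1. A call has 1 to 5 rows; each row is the pose to reach, as a shift and turn from the pose commanded when the call began, along the tool's axes at that moment; what a row does not reach only later rows make up. A row lasts 1/10 s, in which the tool goes at most 50 mm and 8.59 degrees, less where a joint would pass 70% of its speed; a pose out of reach is approached as far as the arm can. A call with a number of a shift or a turn outside -1 to 1 is refused whole. A call with a gripper value outside its range is refused whole. "hand" is the closure, from -1 (fully open) to 1 (shut), set as the call begins (left out, the last holds). The fingers move at their own pace and stop on an object; "squeeze" is the grip in N (left out, the last holds). Time passes only in rows, so rows that repeat a pose let the fingers close. It gives the time, the measured TCP pose, the force, the opening and the grip force at its end, in the units of the state.
- robot.read_state(): the state, without advancing time (a new reading comes with each control period).
- imaging.read_camera(name): name is "scene" or "side" or "wrist"; returns a dict with "frame" (480x640x3 uint8, red, green, blue), "vertical_fov" (degrees; the focal length in pixels is half the picture's height over the tangent of half this angle, whatever the lens; pixels are square), "cx", "cy" (the principal point, pixels), "R" (3x3) and "t" (3): a world point X has camera coordinates R X + t. Camera axes: x right, y down, z forward; pixel columns grow to the right and rows downward; lengths in m; the calibration is good to about 2 mm. A picture is of the moment at which its call begins. There is no depth.
- robot.close_job(): hands the job in; it is judged then, once.
The state is a dict: "t": time; "q": joint angles; "dq": joint speeds; "joint_torque": joint torques, N m; "tool_pos": TCP position; "orientation": TCP orientation; "force": force on the tool from outside, world axes, zero at the start; "wrist_torque": the same for the moment, N m; "opening": finger opening in m; "gripper_force": force on a finger pad.
Only numpy, scipy, OpenCV 4.12 (cv2) and the standard library are available. Lean on these libraries where they do the work, as an engineer would, in place of code of your own. Each camera call takes 0.05 s, during which the arm holds its last target. There are 200 camera calls.

## Working session

There is one attempt and no reset: what is moved stays moved. The work goes in short steps, Python scripts to look and compute and a tool call to move; the robot and the scene stay as the last step left them, time stands still between calls to the robot, and variables do not carry over. Pictures are saved under pics/ and viewed, at most 14 in all, crops included, and the job is handed in when it is done.

Besides the shell and the picture viewer there is one more tool, called after "Emit:" as a command line: name --argument value ..., lists and objects as JSON in quotes. jog_arm: Moves the arm, as the interface text tells. Its arguments: {"type":"object","properties":{"rows":{"type":"array"},"hand":{"type":"number"},"squeeze":{"type":"number"}},"required":["rows"]}

```bash
ls; mkdir -p pics
cat > h.py <<'E'
import numpy as np, cv2
from plant import robot, imaging
from scipy.spatial.transform import Rotation as Ro
def cap(name,fn=None):
    c=imaging.read_camera(name); 
    if fn: cv2.imwrite('pics/'+fn,cv2.cvtColor(c['frame'],cv2.COLOR_RGB2BGR))
    return c
def K(c):
    f=240/np.tan(np.radians(c['vertical_fov'])/2); return f,c['cx'],c['cy']
def plane(c,uv,z):
    f,cx,cy=K(c);R=np.array(c['R']);t=np.array(c['t'])
    d=R.T@np.array([(uv[0]-cx)/f,(uv[1]-cy)/f,1]);o=-R.T@t
    return o+d*(z-o[2])/d[2]
def proj(c,X):
    f,cx,cy=K(c);p=np.array(c['R'])@np.array(X)+np.array(c['t'])
    return np.array([cx+f*p[0]/p[2],cy+f*p[1]/p[2]])
E
python3 - <<'E'
from h import *
s=robot.read_state();print(s)
for n in ['scene','side','wrist']:
    c=cap(n,n+'0.png'); print(n,c['vertical_fov'],c['cx'],c['cy'],np.round(c['R'],3).tolist(),np.round(-np.array(c['R']).T@c['t'],3))
E
```

```text
pics
{'t': 0.0, 'q': array([-1.38539536e+00,  1.31165220e-01,  1.48927376e+00, -4.07545044e-05,
        1.52300150e+00, -8.53839401e-02]), 'dq': array([-0.00032555, -0.00091823,  0.00026681, -0.00131061, -0.00044412,
        0.0012823 ]), 'joint_torque': array([ 1.40788219e-03, -5.59843075e+01, -4.91759062e+01,  7.69759901e-02,
        3.53468454e-02, -1.39599260e-04]), 'tool_pos': array([ 0.16040277, -0.57756779,  0.21758807]), 'orientation': array([-3.11101513e+00, -4.23803866e-01,  2.08830316e-04]), 'force': array([-0.02174124, -0.28471832,  0.50588706]), 'wrist_torque': array([-0.02325879, -0.05005374, -0.02491579]), 'gripper_force': 0.0, 'opening': 0.09319167722530008}
scene 45.84375055565219 322.69892990111225 239.97213477008216 [[0.339, 0.941, 0.003], [0.724, -0.259, -0.639], [-0.601, 0.219, -0.769]] [ 1.25  -0.176  1.008]
side 55.91331119808325 323.7661617744388 247.19898752526782 [[-0.737, -0.676, 0.012], [-0.433, 0.458, -0.776], [0.519, -0.577, -0.631]] [-0.077  0.732  0.777]
wrist 63.754301774703606 321.5964045084384 239.32378896623314 [[0.268, -0.963, -0.002], [-0.924, -0.257, 0.282], [-0.273, -0.074, -0.959]] [ 0.237 -0.557  0.382]
```

View pics/scene0.png

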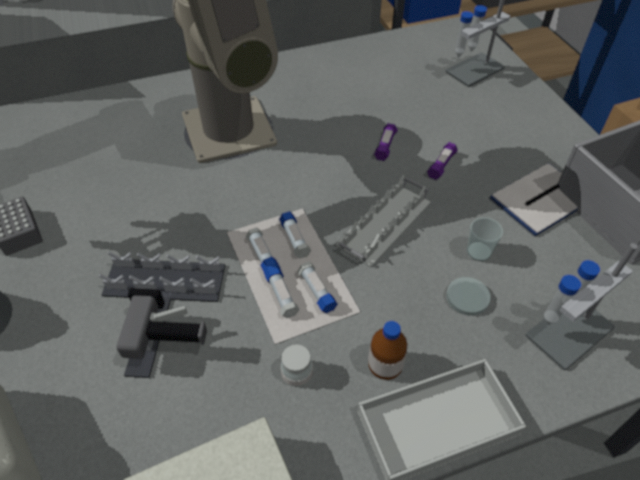

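View pics/side0.png

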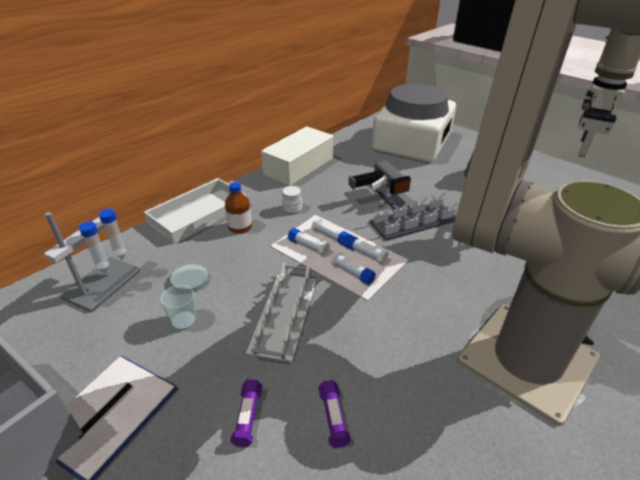

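The scene view shows tubes on the pad with caps at about (288,217), (327,303) and (270,268). A line of one or two tubes runs (255,235)–(285,310). The dock is at (165,275), the gun at (140,325), and the carrier at (383,222). Possible confusions are the purple look-alikes at (386,140) and (443,158), and the rack tubes at (570,290), (588,270), (467,18) and (480,12). I choose the blue-capped tubes on the pad and check them in close crops.

Run:
```python
import cv2,numpy as np
a=cv2.imread('pics/scene0.png');b=cv2.imread('pics/side0.png')
A=cv2.resize(a[190:350,225:365],None,fx=3.7,fy=3.7,interpolation=cv2.INTER_CUBIC)  #(518,592)
cv2.imwrite('pics/c1.png',A)
B=cv2.resize(b[150:300,260:460],None,fx=4,fy=4,interpolation=cv2.INTER_CUBIC)
cv2.imwrite('pics/c2.png',B)
```

```text
(no output)
```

View pics/c1.png

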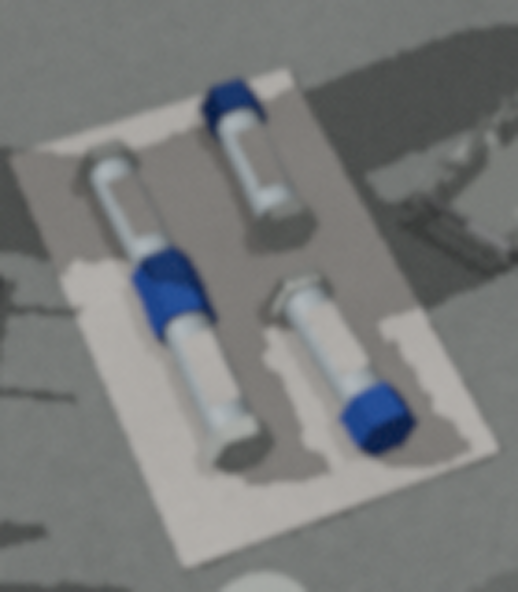

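View pics/c2.png

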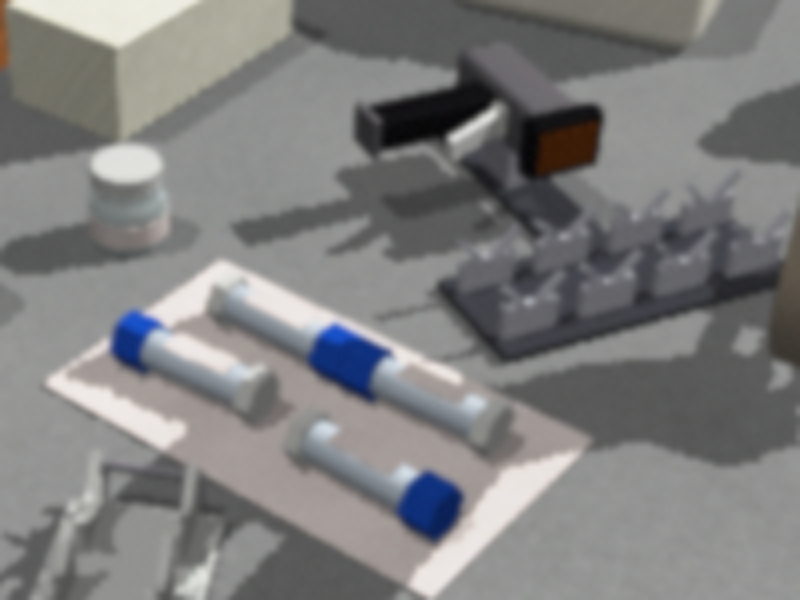

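The crops show four tubes on the pad. Two lie cap to cap, with caps meeting at scene (271,270) and skirts at (255,233) and (289,309). The third has its cap at scene (288,217) and the fourth at (327,303). None are purple.

View pics/wrist0.png

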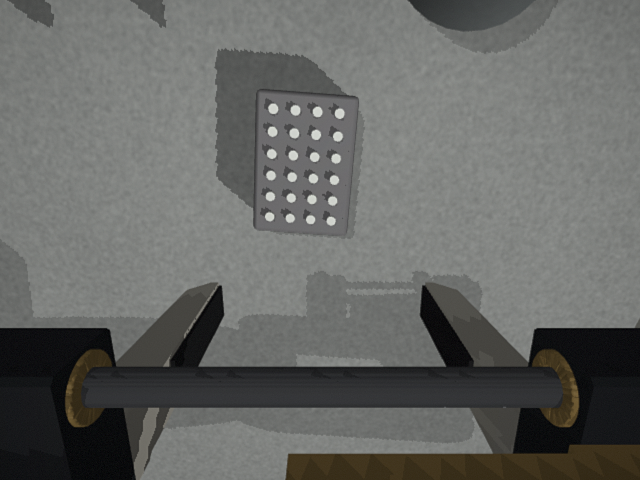

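```bash
cat >> h.py <<'E'
def tri(obs):
    A=[];b=[]
    M=np.zeros((3,3));v=np.zeros(3);rays=[]
    for c,uv in obs:
        f,cx,cy=K(c);R=np.array(c['R']);o=-R.T@np.array(c['t'])
        d=R.T@np.array([(uv[0]-cx)/f,(uv[1]-cy)/f,1]);d/=np.linalg.norm(d)
        P=np.eye(3)-np.outer(d,d);M+=P;v+=P@o;rays.append((o,P))
    X=np.linalg.solve(M,v);return X,max(np.linalg.norm(P@(X-o)) for o,P in rays)
E
python3 - <<'E'
from h import *
import pickle
S=cap('scene');D=cap('side');W=cap('wrist')
pickle.dump((S,D,W),open('cams0.pkl','wb'))
sc=lambda x,y:(225+x/3.7,190+y/3.7)
sd=lambda x,y:(260+x/4,150+y/4)
for n,z,pts in [('scene pad corners',.003,[sc(12,152),sc(290,68),sc(498,450),sc(185,566)]),
 ]:
    print(n,[np.round(plane(S,p,z),3) for p in pts])
print('side',[np.round(plane(D,sd(*p),.003),3) for p in [(222,260),(46,382),(430,598),(592,440)]])
# tubes: cap top centre / skirt
P={'1cap':((232,98),(432,503)),'1sk':((282,222),(305,435)),'4cap':((378,415),(138,340)),'4sk':((302,292),(255,390)),
'2sk':((110,160),(490,420)),'3sk':((242,442),(228,295)),'23':((172,292),(350,360))}
for k,(a,b) in P.items():
    X,e=tri([(S,sc(*a)),(D,sd(*b))]);print(k,np.round(X,3),round(e,4))
E
```

```text
scene pad corners [array([ 0.366, -0.088,  0.003]), array([0.356, 0.1  , 0.003]), array([0.674, 0.117, 0.003]), array([ 0.685, -0.07 ,  0.003])]
side [array([ 0.681, -0.071,  0.003]), array([0.669, 0.116, 0.003]), array([0.351, 0.098, 0.003]), array([ 0.363, -0.089,  0.003])]
1cap [0.388 0.051 0.025] 0.0
1sk [0.491 0.051 0.02 ] 0.001
4cap [0.64  0.057 0.021] 0.0004
4sk [0.544 0.043 0.022] 0.0013
2sk [ 0.411 -0.036  0.025] 0.0013
3sk [ 0.631 -0.022  0.022] 0.0018
23 [ 0.519 -0.027  0.021] 0.0004
```

The wrist view shows a pipette-tip box and the fingers, not the job objects. The tube triangulation agrees well: axes at z≈0.02. Next I crop the station and the carrier from both cameras.

Run:
```python
import cv2,numpy as np
a=cv2.imread('pics/scene0.png');b=cv2.imread('pics/side0.png')
r=lambda im,x,y,w,h,s:cv2.resize(im[y:y+h,x:x+w],(int(w*s),int(h*s)),interpolation=cv2.INTER_CUBIC)
# station scene 95..235 x 240..380 ; side 345..465 x 155..245
I=np.zeros((600,800,3),np.uint8)
A=r(a,95,240,140,140,4);I[:560,:560]=A
cv2.imwrite('pics/st_scene.png',I[:560,:560])
A=r(a,325,170,110,100,4);B=r(b,240,255,85,110,4)
J=np.zeros((440,790,3),np.uint8);J[:400,:440]=A;J[:440,445:785]=B
cv2.imwrite('pics/car.png',J)
cv2.imwrite('pics/st_side.png',r(b,345,155,120,90,6))
```

```text
(no output)
```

View pics/st_scene.png

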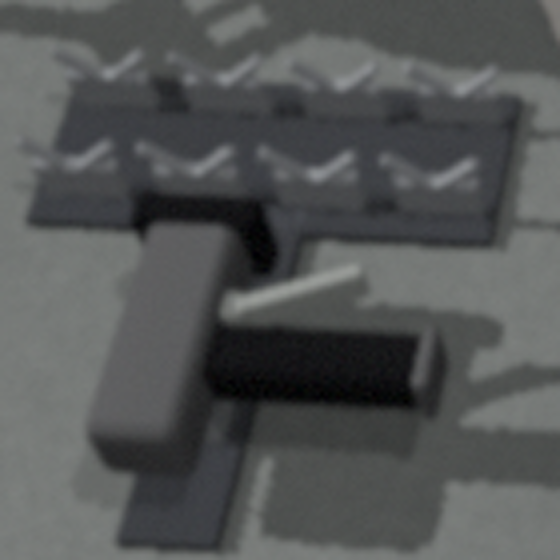

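View pics/st_side.png

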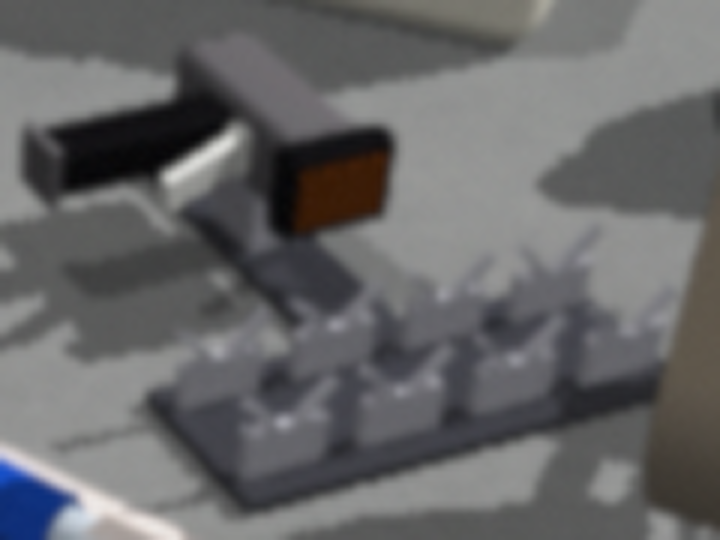

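View pics/car.png

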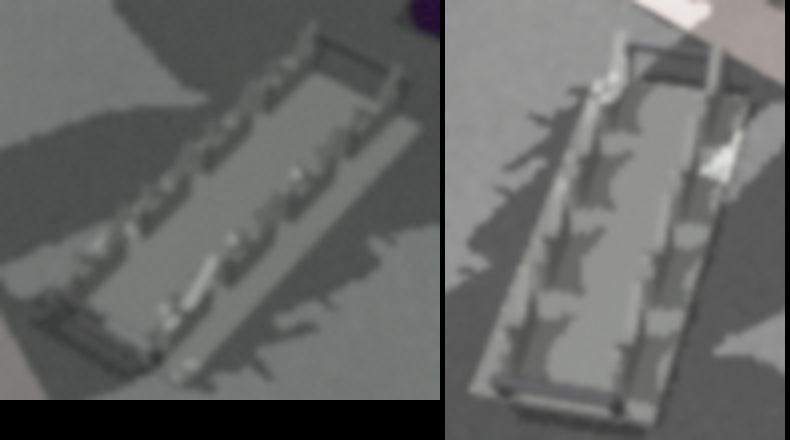

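Station: the dock is on the robot side, the gun and handle beyond it, and the V-notch vertices are readable in both views. In the scene crop the front row is (85,163)…(440,185) and the back row (110,77)…(465,92). Carrier plate corners are at scene crop (420,125) and (180,385), and at side crop (655,425), (472,392) and (752,95).

```bash
cat > fit.py <<'E'
from h import *
import pickle
from scipy.optimize import least_squares
S,D,W=pickle.load(open('cams0.pkl','rb'))
a4=lambda p:(95+p[0]/4,240+p[1]/4)
b6=lambda p:(345+p[0]/6,155+p[1]/6)
ca=lambda p:(325+p[0]/4,170+p[1]/4)
cb=lambda p:(240+(p[0]-445)/4,255+p[1]/4)
ys=[-.096,-.032,.032,.096]
obs=[]
for y,p,q in zip(ys,[(85,163),(195,172),(317,178),(440,185)],[(110,77),(225,82),(345,90),(465,92)]):
    obs+=[(S,a4(p),(.030,y,.0305)),(S,a4(q),(-.030,y,.0305))]
for y,p,q in zip(ys[::-1],[(285,422),(400,395),(515,365),(630,337)],[(217,353),(335,325),(450,295),(548,275)]):
    obs+=[(D,b6(p),(-.030,y,.0305)),(D,b6(q),(.030,y,.0305))]
obs+=[(S,a4((522,95)),(-.05,.125,.008)),(S,a4((498,240)),(.05,.125,.008)),(S,a4((30,222)),(.05,-.125,.008)),(D,b6((245,508)),(-.05,.125,.008)),(D,b6((150,400)),(.05,.125,.008))]
car=[(S,ca((420,125)),1,1),(S,ca((180,382)),1,-1),(D,cb((655,425)),1,1),(D,cb((472,392)),-1,1),(D,cb((752,95)),1,-1)]
T=lambda p,X:np.array([p[0]+np.cos(p[3])*X[0]-np.sin(p[3])*X[1],p[1]+np.sin(p[3])*X[0]+np.cos(p[3])*X[1],X[2]+p[2]])
def run(obs,x0):
    f=lambda p:np.concatenate([proj(c,T(p,X))-uv for c,uv,X in obs])
    r=least_squares(f,x0,loss='soft_l1');print(np.round(r.x,4));print(np.round(f(r.x).reshape(-1,2),1).tolist());return r.x
if __name__=='__main__':
    print(plane(S,a4((280,140)),.03))
    p=run(obs,[.55,-.3,0,0])
    for n,X in [('trig tip',(.14,.026+.064,.081)),('handle end',(.165,.13,.085)),('handle endn',(.15,.13,.085))]:
        print(n,[np.round((np.array(proj(S,T(p,X)))-(95,240))*4)],(np.array(proj(D,T(p,X)))-(345,155))*6)
    for c,uv,i,j in car: print(np.round(plane(c,uv,.008),3))
E
python3 fit.py
```

```text
[ 0.46458507 -0.24641762  0.03      ]
[ 0.4535 -0.2502 -0.0024 -0.401 ]
[[-2.0, 0.6], [-0.3, -0.3], [0.4, -0.2], [-0.0, -0.2], [-0.0, -0.3], [-0.9, -0.9], [-0.6, -0.6], [-1.7, -0.0], [-0.9, 1.4], [-0.4, 1.6], [-0.6, 0.6], [-1.1, 1.2], [-1.0, 0.4], [-1.8, 1.3], [-2.0, -0.0], [-0.4, -0.0], [0.2, -1.2], [-1.6, 0.2], [-1.5, -0.9], [-0.3, 0.1], [-2.0, -1.3]]
trig tip [array([365., 310.])] [123.51074333 159.67589301]
handle end [array([437., 355.])] [ 29.50920381 145.30581387]
handle endn [array([443., 327.])] [ 43.29518637 159.61749706]
[0.442 0.396 0.008]
[0.573 0.182 0.008]
[0.351 0.346 0.008]
[0.436 0.397 0.008]
[0.485 0.132 0.008]
```

Poses from the fits:

| Object | x, y (m) | yaw (rad) |
|---|---|---|
| Station | (0.4535, −0.250) | −0.40 |
| Carrier centre | (0.462, 0.264) | ≈ 0.53 |

I move over the pad.

Emit:
jog_arm --rows '[[[0.72, -0.745, 0], [0, 0, 0]], [[0.72, -0.745, 0], [0, 0, 0]], [[0.72, -0.745, 0], [0, 0, 0]], [[0.72, -0.745, 0], [0, 0, 0]], [[0.72, -0.745, 0], [0, 0, 0]]]' --hand -0.4

```text
t: 0.8
tool_pos: [0.2614, -0.3923, 0.2187]
orientation: [-3.111, -0.429, -0.002]
force: [0.2, -1.1, -0.6]
opening: 0.0653
gripper_force: 0.0
```

Emit:
jog_arm --rows '[[[0.72, -0.745, 0], [0, 0, 0]], [[0.72, -0.745, 0], [0, 0, 0]], [[0.72, -0.745, 0], [0, 0, 0]], [[0.72, -0.745, 0], [0, 0, 0]], [[0.72, -0.745, 0], [0, 0, 0]]]'

```text
t: 1.3
tool_pos: [0.3602, -0.2103, 0.2189]
orientation: [-3.111, -0.432, -0.002]
force: [-0.5, -0.8, -0.6]
opening: 0.0649
gripper_force: 0.0
```

Emit:
jog_arm --rows '[[[0.72, -0.745, 0], [0, 0, 0.12]], [[0.72, -0.745, 0], [0, 0, 0.12]], [[0.72, -0.745, 0], [0, 0, 0.12]], [[0.72, -0.745, 0], [0, 0, 0.12]], [[0.72, -0.745, 0], [0, 0, 0.12]]]'

```text
t: 1.8
tool_pos: [0.4587, -0.0291, 0.2187]
orientation: [-3.138, -0.134, -0.001]
force: [0.5, -0.4, -0.6]
opening: 0.0655
gripper_force: 0.0
```

Run:
```python
from h import *
import pickle
W=cap('wrist','w1.png');pickle.dump(W,open('w1.pkl','wb'));print(robot.read_state()['q'].round(3))
# predicted ends of tubes
for X in [(.519,-.027,.02),(.411,-.036,.02),(.388,.051,.02),(.491,.051,.02),(.64,.057,.02)]: print(proj(W,X).round())
```

```text
[-1.750e-01 -2.590e-01  1.861e+00  1.000e-03  1.539e+00  1.310e+00]
[325. 148.]
[325. 259.]
[237. 274.]
[239. 171.]
[237. -11.]
```

View pics/w1.png

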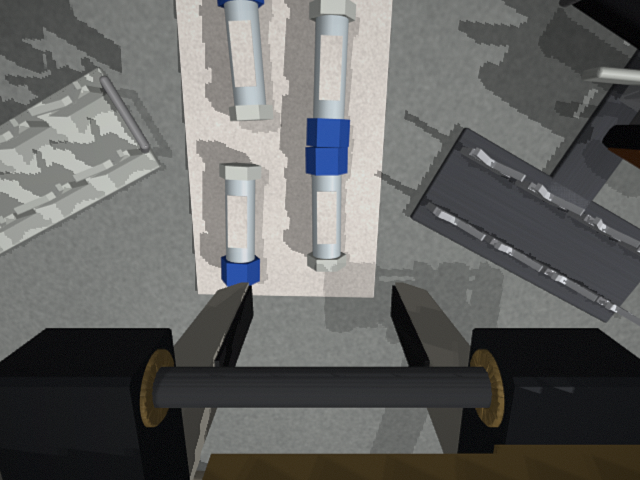

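The wrist view shows tube 2 (lower right pair) with body from (327,176) to (326,252), and tube 1 with body from (239,178) to (240,256). Tube 3's body runs from (332,18) to (329,119), and tube 4's from (250,107) to (244,7). Carrier and dock are at the left and right edges.

Run:
```python
from h import *
import pickle
W=pickle.load(open('w1.pkl','rb'))
for n,c,s in [('2',(327,176),(326,252)),('1',(240,256),(239,178)),('3',(329,119),(332,18)),('4',(244,7),(250,107))]:
    a=plane(W,c,.033);b=plane(W,s,.033);d=a-b;print(n,((a+b)/2).round(4),np.linalg.norm(d).round(3),np.arctan2(d[1],d[0]).round(3))
print([plane(W,p,.008).round(3) for p in [(158,165),(102,72),(411,216),(463,130),(612,321)]])
print([plane(W,p,.0305).round(3) for p in [(455,218),(505,250),(560,283),(487,158),(545,194),(603,227)]])
import sys
from fit import T
p=[.4535,-.2502,0,-.401]
print([T(p,(x,y,.0305)).round(3) for x in(-.03,.03) for y in (.096,.032,-.032)], [T(p,X).round(3) for X in [(-.05,.125,.008),(.05,.125,.008),(-.05,-.125,.008)]])
```

```text
2 [ 0.4589 -0.0334  0.033 ] 0.072 0.076
1 [0.449  0.0471 0.033 ] 0.075 -3.104
3 [ 0.583  -0.0257  0.033 ] 0.078 -3.082
4 [0.5859 0.0443 0.033 ] 0.076 0.096
[array([0.488, 0.131, 0.008]), array([0.567, 0.179, 0.008]), array([ 0.459, -0.118,  0.008]), array([ 0.545, -0.154,  0.008]), array([ 0.363, -0.352,  0.008])]
[array([ 0.466, -0.154,  0.031]), array([ 0.439, -0.207,  0.031]), array([ 0.41 , -0.269,  0.031]), array([ 0.523, -0.172,  0.031]), array([ 0.495, -0.232,  0.031]), array([ 0.469, -0.295,  0.031])]
[array([ 0.463, -0.15 ,  0.03 ]), array([ 0.438, -0.209,  0.03 ]), array([ 0.413, -0.268,  0.03 ]), array([ 0.519, -0.174,  0.03 ]), array([ 0.494, -0.232,  0.03 ]), array([ 0.469, -0.291,  0.03 ])] [array([ 0.456, -0.116,  0.008]), array([ 0.548, -0.155,  0.008]), array([ 0.359, -0.346,  0.008])]
```

Emit:
jog_arm --rows '[[[0, 0.02, 0.25], [0, 0, 0.006]], [[0, 0.02, 0.5], [0, 0, 0.006]], [[0, 0.02, 0.75], [0, 0, 0.006]], [[0, 0.02, 0.75], [0, 0, 0.006]]]'

```text
t: 2.25
tool_pos: [0.4514, -0.036, 0.0616]
orientation: [-3.137, -0.113, 0.02]
force: [-1.2, -0.3, -0.4]
opening: 0.065
gripper_force: 0.0
```

Emit:
jog_arm --rows '[[[0, 0, 0.1], [0, 0, 0]], [[0, 0, 0.2], [0, 0, 0]], [[0, 0, 0.28], [0, 0, 0]], [[0, 0, 0.3], [0, 0, 0]], [[0, 0, 0.3], [0, 0, 0]]]'

```text
t: 2.75
tool_pos: [0.4584, -0.0366, 0.0101]
orientation: [3.139, 0.114, 0.001]
force: [-0.4, 0.4, 0.3]
opening: 0.065
gripper_force: 0.0
```

Emit:
jog_arm --rows '[[[0, 0, 0], [0, 0, 0]], [[0, 0, 0], [0, 0, 0]], [[0, 0, 0], [0, 0, 0]], [[0, 0, 0], [0, 0, 0]], [[0, 0, 0], [0, 0, 0]]]' --hand 1 --squeeze 30

```text
t: 3.25
tool_pos: [0.4576, -0.0358, 0.0089]
orientation: [3.139, 0.115, 0.0]
force: [-0.3, 0.7, 1.1]
opening: 0.0297
gripper_force: 0.4
```

Emit:
jog_arm --rows '[[[0, 0, -0.15], [0, 0, 0]], [[0, 0, -0.35], [0, 0, 0]], [[0, 0, -0.55], [0, 0, 0]], [[0, 0, -0.75], [0, 0, 0]], [[0, 0, -0.75], [0, 0, 0]]]'

```text
t: 3.75
tool_pos: [0.4613, -0.0365, 0.1652]
orientation: [3.137, 0.115, 0.016]
force: [1.1, -0.4, -1.1]
opening: 0.0273
gripper_force: 30.0
```

Emit:
jog_arm --rows '[[[-0.04, 0.19, 0], [0, 0, 0]], [[-0.08, 0.37, 0], [0, 0, 0]], [[-0.12, 0.56, 0], [0, 0, 0]], [[-0.16, 0.745, 0], [0, 0, 0]]]'

```text
t: 4.15
tool_pos: [0.4356, -0.1878, 0.1577]
orientation: [-3.139, -0.115, 0.001]
force: [0.0, -0.6, 0.3]
opening: 0.0273
gripper_force: 30.0
```

Emit:
jog_arm --rows '[[[-0.04, 0.19, 0], [0, 0, 0.07]], [[-0.08, 0.37, 0], [0, 0, 0.14]], [[-0.12, 0.56, 0], [0, 0, 0.21]], [[-0.16, 0.745, 0], [0, 0, 0.28]], [[-0.16, 0.745, 0], [0, 0, 0.302]]]'

```text
t: 4.65
tool_pos: [0.4138, -0.3414, 0.1574]
orientation: [3.075, -0.638, -0.002]
force: [0.1, 0.8, -1.1]
opening: 0.027
gripper_force: 30.0
```

Emit:
jog_arm --rows '[[[0, 0, 0.1], [0, 0, 0]], [[0, 0, 0.2], [0, 0, 0]], [[0, 0, 0.2], [0, 0, 0]], [[0, 0, 0.2], [0, 0, 0]]]'

```text
t: 5.05
tool_pos: [0.4148, -0.3371, 0.1178]
orientation: [-3.077, 0.626, 0.003]
force: [0.9, 0.0, 0.1]
opening: 0.0272
gripper_force: 30.0
```

Emit:
jog_arm --rows '[[[0.005, 0.005, 0.12], [0, 0, 0]], [[0.005, 0.005, 0.24], [0, 0, 0]], [[0.005, 0.005, 0.33], [0, 0, 0]], [[0.005, 0.005, 0.385], [0, 0, 0]], [[0.005, 0.005, 0.385], [0, 0, 0]]]'

```text
t: 5.55
tool_pos: [0.4161, -0.3397, 0.0419]
orientation: [3.078, -0.626, 0.0]
force: [-0.0, 0.1, -0.4]
opening: 0.0271
gripper_force: 30.0
```

Emit:
jog_arm --rows '[[[0, 0, 0], [0, 0, 0]], [[0, 0, 0], [0, 0, 0]], [[0, 0, 0], [0, 0, 0]], [[0, 0, 0], [0, 0, 0]]]' --hand 0

```text
t: 5.95
tool_pos: [0.4162, -0.3392, 0.0422]
orientation: [3.078, -0.626, 0.001]
force: [0.2, -0.2, -0.6]
opening: 0.046
gripper_force: 0.0
```

Emit:
jog_arm --rows '[[[0, 0, -0.1], [0, 0, 0]], [[0, 0, -0.3], [0, 0, 0]], [[0, 0, -0.5], [0, 0, 0]], [[0, 0, -0.7], [0, 0, 0]], [[0, 0, -0.7], [0, 0, 0]]]'

```text
t: 6.45
tool_pos: [0.4188, -0.3417, 0.1891]
orientation: [3.072, -0.625, 0.015]
force: [1.0, -0.3, -0.1]
opening: 0.0466
gripper_force: 0.0
```

```bash
cat >> h.py <<'E'
def blue(name='scene',z=.024):
    c=cap(name);h=cv2.cvtColor(c['frame'],cv2.COLOR_RGB2HSV)
    m=cv2.inRange(h,(108,120,60),(125,255,255))
    n,l,st,ce=cv2.connectedComponentsWithStats(m)
    for i in range(1,n):
        if st[i,4]>25:
            p=plane(c,ce[i],z)
            if .25<p[0]<.75 and -.45<p[1]<.45: print(name,'blue',ce[i].round(),st[i,4],p[:2].round(3))
def yaw(s):
    x=Ro.from_rotvec(s['orientation']).as_matrix()[:,0]; return np.arctan2(x[1],x[0])
def plan(*targets,start=None):
    """targets (x,y,z,yaw,ncalls); prints shift and turn shares per call"""
    if start is None:
        s=robot.read_state(); cur=np.r_[s['tool_pos'],yaw(s)]
    else: cur=np.array(start,float)
    print('cur',cur.round(4))
    for *tg,n in targets:
        tg=np.array(tg,float); st=(tg-cur)/n
        for k in range(n):
            c,s_=np.cos(cur[3]),np.sin(cur[3])
            d=np.array([c*st[0]+s_*st[1],s_*st[0]-c*st[1],-st[2]])/.2
            print(d.round(3).tolist(),round(-st[3]/(np.pi/2),3),'rows>=',int(np.ceil(max(np.linalg.norm(d)*.2/.05,abs(st[3])/.15)))); cur=cur+st
E
python3 - <<'E'
from h import *
blue(); plan((.583,-.026,.15,.06,2),(.583,-.026,.009,.06,1),(.583,-.026,.16,.06,1),(.5,-.2,.16,1.4,3),(.441,-.2797,.12,2.7406,3),(.441,-.2797,.041,2.7406,1))
E
```

```text
scene blue [286. 217.] 102 [0.387 0.047]
scene blue [272. 271.] 117 [ 0.527 -0.029]
scene blue [108. 284.] 288 [ 0.444 -0.365]
scene blue [327. 303.] 232 [0.644 0.055]
scene blue [391. 329.] 249 [0.746 0.155]
cur [ 0.4178 -0.3408  0.1858 -0.4014]
[0.073, -0.886, 0.09] -0.147 rows>= 4
[0.273, -0.846, 0.09] -0.147 rows>= 4
[0.0, -0.0, 0.705] -0.0 rows>= 3
[0.0, 0.0, -0.755] -0.0 rows>= 4
[-0.155, 0.281, -0.0] -0.284 rows>= 3
[-0.262, 0.186, -0.0] -0.284 rows>= 3
[-0.317, 0.055, -0.0] -0.284 rows>= 3
[-0.148, -0.074, 0.067] -0.284 rows>= 3
[-0.101, -0.131, 0.067] -0.284 rows>= 3
[-0.035, -0.162, 0.067] -0.284 rows>= 3
[-0.0, 0.0, 0.395] -0.0 rows>= 2
```

Emit:
jog_arm --rows '[[[0.018, -0.22, 0.02], [0, 0, -0.037]], [[0.036, -0.443, 0.045], [0, 0, -0.074]], [[0.055, -0.665, 0.07], [0, 0, -0.11]], [[0.073, -0.886, 0.09], [0, 0, -0.147]]]' --hand -0.1

```text
t: 6.9
tool_pos: [0.4982, -0.1797, 0.1617]
orientation: [-3.13, 0.265, 0.003]
force: [0.2, -0.1, 0.6]
opening: 0.0512
gripper_force: 0.0
```

Emit:
jog_arm --rows '[[[0.068, -0.21, 0.02], [0, 0, -0.037]], [[0.136, -0.42, 0.045], [0, 0, -0.074]], [[0.205, -0.635, 0.07], [0, 0, -0.11]], [[0.273, -0.846, 0.09], [0, 0, -0.147]], [[0.273, -0.846, 0.09], [0, 0, -0.147]]]'

```text
t: 7.4
tool_pos: [0.5812, -0.019, 0.143]
orientation: [-3.138, -0.105, 0.004]
force: [-0.6, 0.1, -0.9]
opening: 0.0514
gripper_force: 0.0
```

Emit:
jog_arm --rows '[[[0, 0, 0.2], [0, 0, 0]], [[0, 0, 0.4], [0, 0, 0]], [[0, 0, 0.4], [0, 0, 0]], [[0, 0, 0.4], [0, 0, 0]]]'

```text
t: 7.8
tool_pos: [0.5796, -0.0244, 0.0646]
orientation: [-3.14, -0.094, 0.006]
force: [0.2, -1.2, 1.2]
opening: 0.0509
gripper_force: 0.0
```

Emit:
jog_arm --rows '[[[0.01, 0.005, 0.1], [0, 0, 0]], [[0.01, 0.005, 0.2], [0, 0, 0]], [[0.01, 0.005, 0.27], [0, 0, 0]], [[0.01, 0.005, 0.28], [0, 0, 0]], [[0.01, 0.005, 0.28], [0, 0, 0]]]'

```text
t: 8.3
tool_pos: [0.5837, -0.0252, 0.0106]
orientation: [3.14, 0.094, 0.001]
force: [-1.1, -0.9, 0.2]
opening: 0.0511
gripper_force: 0.0
```

Emit:
jog_arm --rows '[[[0, 0, 0], [0, 0, 0]], [[0, 0, 0], [0, 0, 0]], [[0, 0, 0], [0, 0, 0]], [[0, 0, 0], [0, 0, 0]], [[0, 0, 0], [0, 0, 0]]]' --hand 1 --squeeze 30

```text
t: 8.8
tool_pos: [0.5837, -0.0251, 0.0103]
orientation: [3.14, 0.095, 0.002]
force: [-0.5, 0.2, 5.3]
opening: 0.0274
gripper_force: 30.0
```

Emit:
jog_arm --rows '[[[0, 0, 0], [0, 0, 0]], [[0, 0, -0.1], [0, 0, 0]], [[0, 0, -0.3], [0, 0, 0]], [[0, 0, -0.5], [0, 0, 0]], [[0, 0, -0.75], [0, 0, 0]]]'

```text
t: 9.3
tool_pos: [0.5815, -0.0248, 0.1589]
orientation: [-3.139, -0.095, 0.006]
force: [0.6, 0.3, -0.5]
opening: 0.0277
gripper_force: 30.0
```

Emit:
jog_arm --rows '[[[-0.039, 0.07, 0], [0, 0, -0.07]], [[-0.078, 0.14, 0], [0, 0, -0.14]], [[-0.116, 0.21, 0], [0, 0, -0.21]], [[-0.155, 0.281, 0], [0, 0, -0.284]]]'

```text
t: 9.7
tool_pos: [0.5551, -0.0834, 0.1593]
orientation: [-3.039, -0.794, 0.001]
force: [0.1, -0.5, -0.5]
opening: 0.0273
gripper_force: 30.0
```

Emit:
jog_arm --rows '[[[-0.065, 0.046, 0], [0, 0, -0.07]], [[-0.13, 0.093, 0], [0, 0, -0.14]], [[-0.195, 0.14, 0], [0, 0, -0.21]], [[-0.262, 0.186, 0], [0, 0, -0.284]]]'

```text
t: 10.1
tool_pos: [0.5273, -0.1414, 0.1591]
orientation: [-2.788, -1.446, 0.001]
force: [-0.5, 0.5, 1.0]
opening: 0.0272
gripper_force: 30.0
```

Emit:
jog_arm --rows '[[[-0.08, 0.014, 0], [0, 0, -0.07]], [[-0.16, 0.028, 0], [0, 0, -0.14]], [[-0.24, 0.041, 0], [0, 0, -0.21]], [[-0.317, 0.055, 0], [0, 0, -0.284]], [[-0.317, 0.055, 0], [0, 0, -0.284]]]'

```text
t: 10.6
tool_pos: [0.4992, -0.2002, 0.1592]
orientation: [-2.403, -2.023, 0.001]
force: [0.9, 0.2, -0.1]
opening: 0.0268
gripper_force: 30.0
```

Emit:
jog_arm --rows '[[[-0.037, -0.018, 0.017], [0, 0, -0.07]], [[-0.074, -0.037, 0.034], [0, 0, -0.14]], [[-0.11, -0.055, 0.05], [0, 0, -0.21]], [[-0.148, -0.074, 0.067], [0, 0, -0.284]]]'

```text
t: 11.0
tool_pos: [0.4805, -0.225, 0.1458]
orientation: [-1.895, -2.505, -0.001]
force: [0.1, 0.1, 0.7]
opening: 0.0271
gripper_force: 30.0
```

Emit:
jog_arm --rows '[[[-0.025, -0.033, 0.017], [0, 0, -0.07]], [[-0.05, -0.065, 0.034], [0, 0, -0.14]], [[-0.076, -0.098, 0.05], [0, 0, -0.21]], [[-0.101, -0.131, 0.067], [0, 0, -0.284]]]'

```text
t: 11.4
tool_pos: [0.4607, -0.2516, 0.1324]
orientation: [-1.294, -2.862, -0.001]
force: [0.3, -0.2, -0.3]
opening: 0.0273
gripper_force: 30.0
```

Emit:
jog_arm --rows '[[[-0.009, -0.04, 0.017], [0, 0, -0.07]], [[-0.018, -0.08, 0.034], [0, 0, -0.14]], [[-0.027, -0.12, 0.05], [0, 0, -0.21]], [[-0.035, -0.162, 0.067], [0, 0, -0.284]], [[-0.035, -0.162, 0.067], [0, 0, -0.284]]]'

```text
t: 11.9
tool_pos: [0.4404, -0.2785, 0.1187]
orientation: [-0.634, -3.076, -0.001]
force: [-0.2, 0.1, -0.8]
opening: 0.0272
gripper_force: 30.0
```

Run:
```python
from h import *
plan((.441,-.2797,.042,2.7406,1))
```

```text
cur [ 0.4404 -0.2785  0.1187  2.7353]
[-0.005, -0.004, 0.383] -0.003 rows>= 2
```

Emit:
jog_arm --rows '[[[-0.005, -0.004, 0.12], [0, 0, -0.003]], [[-0.005, -0.004, 0.24], [0, 0, -0.003]], [[-0.005, -0.004, 0.34], [0, 0, -0.003]], [[-0.005, -0.004, 0.383], [0, 0, -0.003]], [[-0.005, -0.004, 0.383], [0, 0, -0.003]]]'

```text
t: 12.4
tool_pos: [0.4414, -0.2798, 0.0425]
orientation: [-0.631, -3.077, 0.001]
force: [-0.5, -0.3, 0.5]
opening: 0.0272
gripper_force: 30.0
```

Emit:
jog_arm --rows '[[[0, 0, 0], [0, 0, 0]], [[0, 0, 0], [0, 0, 0]], [[0, 0, 0], [0, 0, 0]], [[0, 0, 0], [0, 0, 0]]]' --hand 0

```text
t: 12.8
tool_pos: [0.4418, -0.2798, 0.0432]
orientation: [0.625, 3.078, -0.0]
force: [0.6, 0.3, -0.9]
opening: 0.0461
gripper_force: 0.0
```

Emit:
jog_arm --rows '[[[0, 0, -0.1], [0, 0, 0]], [[0, 0, -0.3], [0, 0, 0]], [[0, 0, -0.5], [0, 0, 0]], [[0, 0, -0.6], [0, 0, 0]], [[0, 0, -0.6], [0, 0, 0]]]'

```text
t: 13.3
tool_pos: [0.4437, -0.2815, 0.1673]
orientation: [0.623, 3.072, -0.005]
force: [0.4, -0.0, 0.8]
opening: 0.0464
gripper_force: 0.0
```

Run:
```python
from h import *
blue();print(robot.read_state()['q'].round(2))
plan((.449,.047,.12,3.179,2),(.449,.047,.009,3.179,1),(.449,.047,.16,3.179,1),(.455,-.09,.16,1.4,3),(.466,-.2207,.12,-.401,3),(.466,-.2207,.042,-.401,1))
```

```text
scene blue [286. 217.] 102 [0.387 0.047]
scene blue [108. 284.] 286 [ 0.444 -0.365]
scene blue [138. 283.] 191 [ 0.461 -0.304]
scene blue [327. 303.] 232 [0.643 0.055]
scene blue [391. 330.] 242 [0.746 0.154]
[-0.66 -0.05  1.77  0.    1.41 -1.83]
cur [ 0.4426 -0.2807  0.1646  2.7414]
[0.304, 0.761, 0.112] -0.139 rows>= 4
[0.132, 0.809, 0.112] -0.139 rows>= 4
[-0.0, 0.0, 0.555] -0.0 rows>= 3
[-0.0, 0.0, -0.755] -0.0 rows>= 4
[-0.001, -0.229, 0.0] 0.378 rows>= 4
[-0.129, -0.189, 0.0] 0.378 rows>= 4
[-0.212, -0.084, 0.0] 0.378 rows>= 4
[-0.212, 0.055, 0.067] 0.382 rows>= 5
[-0.143, 0.165, 0.067] 0.382 rows>= 5
[-0.025, 0.217, 0.067] 0.382 rows>= 5
[0.0, -0.0, 0.39] 0.0 rows>= 2
```

Emit:
jog_arm --rows '[[[0.076, 0.19, 0.03], [0, 0, -0.035]], [[0.152, 0.38, 0.056], [0, 0, -0.07]], [[0.228, 0.57, 0.084], [0, 0, -0.105]], [[0.304, 0.761, 0.112], [0, 0, -0.139]]]' --hand -0.4

```text
t: 13.75
tool_pos: [0.4433, -0.1141, 0.138]
orientation: [-0.282, -3.126, -0.002]
force: [0.4, 0.1, -0.5]
opening: 0.0648
gripper_force: 0.0
```

Emit:
jog_arm --rows '[[[0.033, 0.2, 0.03], [0, 0, -0.035]], [[0.066, 0.4, 0.056], [0, 0, -0.07]], [[0.1, 0.61, 0.084], [0, 0, -0.105]], [[0.132, 0.809, 0.112], [0, 0, -0.139]], [[0.132, 0.809, 0.112], [0, 0, -0.139]]]'

```text
t: 14.25
tool_pos: [0.4457, 0.052, 0.1151]
orientation: [0.067, -3.136, -0.003]
force: [0.2, -0.4, 0.3]
opening: 0.0651
gripper_force: 0.0
```

Emit:
jog_arm --rows '[[[0, 0, 0.1], [0, 0, 0]], [[0, 0, 0.2], [0, 0, 0]], [[0, 0, 0.2], [0, 0, 0]], [[0, 0, 0.2], [0, 0, 0]]]'

```text
t: 14.65
tool_pos: [0.447, 0.0473, 0.0771]
orientation: [0.056, -3.138, 0.0]
force: [0.3, 0.1, -0.4]
opening: 0.0651
gripper_force: 0.0
```

Run:
```python
from h import *
plan((.449,.047,.009,3.179,1))
```

```text
cur [ 0.447   0.0473  0.0771 -3.1058]
[-0.01, -0.002, 0.34] -4.001 rows>= 42
```

Emit:
jog_arm --rows '[[[-0.01, 0, 0.12], [0, 0, 0]], [[-0.01, 0, 0.24], [0, 0, 0]], [[-0.01, 0, 0.32], [0, 0, 0]], [[-0.01, 0, 0.34], [0, 0, 0]], [[-0.01, 0, 0.34], [0, 0, 0]]]'

```text
t: 15.15
tool_pos: [0.4501, 0.0476, 0.0103]
orientation: [0.057, -3.141, 0.0]
force: [1.9, 0.5, 1.2]
opening: 0.0652
gripper_force: 0.0
```

Emit:
jog_arm --rows '[[[0, 0, 0], [0, 0, 0]], [[0, 0, 0], [0, 0, 0]], [[0, 0, 0], [0, 0, 0]], [[0, 0, 0], [0, 0, 0]], [[0, 0, 0], [0, 0, 0]]]' --hand 1 --squeeze 30

```text
t: 15.65
tool_pos: [0.4503, 0.048, 0.0103]
orientation: [-0.058, 3.141, 0.0]
force: [-0.8, -0.0, 0.4]
opening: 0.0295
gripper_force: 0.3
```

Emit:
jog_arm --rows '[[[0, 0, 0], [0, 0, 0]], [[0, 0, -0.1], [0, 0, 0]], [[0, 0, -0.3], [0, 0, 0]], [[0, 0, -0.5], [0, 0, 0]], [[0, 0, -0.75], [0, 0, 0]]]'

```text
t: 16.15
tool_pos: [0.4485, 0.048, 0.1599]
orientation: [0.058, -3.138, -0.0]
force: [1.8, 0.1, -0.8]
opening: 0.0276
gripper_force: 30.0
```

Emit:
jog_arm --rows '[[[0, -0.06, 0], [0, 0, 0.08]], [[0, -0.11, 0], [0, 0, 0.16]], [[0, -0.17, 0], [0, 0, 0.24]], [[0, -0.229, 0], [0, 0, 0.31]], [[0, -0.229, 0], [0, 0, 0.378]]]'

```text
t: 16.65
tool_pos: [0.4516, 0.001, 0.1598]
orientation: [-0.872, -3.018, 0.001]
force: [-0.1, 0.8, -0.9]
opening: 0.0273
gripper_force: 30.0
```

Emit:
jog_arm --rows '[[[-0.03, -0.04, 0], [0, 0, 0.08]], [[-0.06, -0.09, 0], [0, 0, 0.16]], [[-0.09, -0.14, 0], [0, 0, 0.24]], [[-0.129, -0.189, 0], [0, 0, 0.31]], [[-0.129, -0.189, 0], [0, 0, 0.378]]]'

```text
t: 17.15
tool_pos: [0.4535, -0.0447, 0.1598]
orientation: [-1.717, -2.631, 0.001]
force: [-0.7, 0.3, -1.4]
opening: 0.0272
gripper_force: 30.0
```

Emit:
jog_arm --rows '[[[-0.05, -0.02, 0], [0, 0, 0.08]], [[-0.1, -0.04, 0], [0, 0, 0.16]], [[-0.15, -0.06, 0], [0, 0, 0.24]], [[-0.212, -0.084, 0], [0, 0, 0.31]], [[-0.212, -0.084, 0], [0, 0, 0.378]]]'

```text
t: 17.65
tool_pos: [0.4554, -0.0903, 0.1598]
orientation: [2.411, 2.014, -0.001]
force: [0.2, 0.1, -0.6]
opening: 0.0274
gripper_force: 30.0
```

Run:
```python
from h import *
plan((.466,-.2207,.12,-.401,3),(.466,-.2207,.042,-.401,1))
```

```text
cur [ 0.4554 -0.0903  0.1598  1.3915]
[-0.211, 0.056, 0.066] 0.38 rows>= 4
[-0.143, 0.165, 0.066] 0.38 rows>= 4
[-0.025, 0.217, 0.066] 0.38 rows>= 4
[-0.0, 0.0, 0.39] -0.0 rows>= 2
```

Emit:
jog_arm --rows '[[[-0.05, 0.014, 0.016], [0, 0, 0.08]], [[-0.1, 0.028, 0.033], [0, 0, 0.16]], [[-0.16, 0.042, 0.05], [0, 0, 0.24]], [[-0.211, 0.056, 0.066], [0, 0, 0.31]], [[-0.211, 0.056, 0.066], [0, 0, 0.38]]]'

```text
t: 18.15
tool_pos: [0.4588, -0.1335, 0.146]
orientation: [-2.896, -1.215, 0.002]
force: [0.4, 0.8, -0.5]
opening: 0.0274
gripper_force: 30.0
```

Emit:
jog_arm --rows '[[[-0.035, 0.04, 0.016], [0, 0, 0.08]], [[-0.07, 0.08, 0.033], [0, 0, 0.16]], [[-0.105, 0.12, 0.05], [0, 0, 0.24]], [[-0.143, 0.165, 0.066], [0, 0, 0.31]], [[-0.143, 0.165, 0.066], [0, 0, 0.38]]]'

```text
t: 18.65
tool_pos: [0.4626, -0.177, 0.1328]
orientation: [-3.126, -0.31, 0.002]
force: [-0.2, 0.5, -0.8]
opening: 0.0273
gripper_force: 30.0
```

Emit:
jog_arm --rows '[[[-0.006, 0.055, 0.016], [0, 0, 0.08]], [[-0.012, 0.11, 0.033], [0, 0, 0.16]], [[-0.018, 0.165, 0.05], [0, 0, 0.24]], [[-0.025, 0.217, 0.066], [0, 0, 0.31]], [[-0.025, 0.217, 0.066], [0, 0, 0.38]]]'

```text
t: 19.15
tool_pos: [0.4664, -0.2204, 0.1196]
orientation: [-3.079, 0.623, 0.002]
force: [-0.5, 0.0, -0.7]
opening: 0.0278
gripper_force: 30.0
```

Run:
```python
from h import *
plan((.466,-.2207,.042,-.401,1))
```

```text
cur [ 0.4664 -0.2204  0.1196 -0.3991]
[-0.001, 0.002, 0.388] 0.001 rows>= 2
```

Emit:
jog_arm --rows '[[[0, 0, 0.12], [0, 0, 0]], [[0, 0, 0.24], [0, 0, 0]], [[0, 0, 0.34], [0, 0, 0]], [[0, 0, 0.388], [0, 0, 0]], [[0, 0, 0.388], [0, 0, 0]]]'

```text
t: 19.65
tool_pos: [0.4658, -0.2202, 0.042]
orientation: [3.08, -0.614, -0.004]
force: [-2.0, -1.2, 0.2]
opening: 0.0271
gripper_force: 30.0
```

Emit:
jog_arm --rows '[[[0, 0, 0], [0, 0, 0]], [[0, 0, 0], [0, 0, 0]], [[0, 0, 0], [0, 0, 0]], [[0, 0, 0], [0, 0, 0]]]' --hand 0.05

```text
t: 20.05
tool_pos: [0.4672, -0.2196, 0.0431]
orientation: [-3.081, 0.614, -0.001]
force: [-0.8, -0.8, 0.1]
opening: 0.0441
gripper_force: 0.0
```

Emit:
jog_arm --rows '[[[0, 0, -0.1], [0, 0, 0]], [[0, 0, -0.3], [0, 0, 0]], [[0, 0, -0.5], [0, 0, 0]], [[0, 0, -0.6], [0, 0, 0]], [[0, 0, -0.6], [0, 0, 0]]]'

```text
t: 20.55
tool_pos: [0.4693, -0.2209, 0.1673]
orientation: [3.079, -0.614, 0.011]
force: [0.2, -0.4, -0.1]
opening: 0.0444
gripper_force: 0.0
```

Run:
```python
from h import *
blue()
plan((.586,.0443,.12,.096,2),(.586,.0443,.009,.096,1),(.586,.0443,.16,.096,1),(.491,-.1618,.12,-.401,2),(.491,-.1618,.042,-.401,1))
```

```text
scene blue [108. 284.] 288 [ 0.444 -0.365]
scene blue [138. 283.] 193 [ 0.461 -0.304]
scene blue [168. 289.] 291 [ 0.499 -0.246]
scene blue [327. 303.] 234 [0.643 0.055]
scene blue [391. 330.] 242 [0.746 0.155]
cur [ 0.4681 -0.2202  0.1646 -0.3935]
[0.019, -0.724, 0.112] -0.156 rows>= 3
[0.193, -0.698, 0.112] -0.156 rows>= 3
[-0.0, 0.0, 0.555] 0.0 rows>= 3
[0.0, 0.0, -0.755] -0.0 rows>= 4
[-0.286, 0.49, 0.1] 0.158 rows>= 3
[-0.156, 0.545, 0.1] 0.158 rows>= 3
[0.0, -0.0, 0.39] -0.0 rows>= 2
```

Emit:
jog_arm --rows '[[[0.005, -0.18, 0.03], [0, 0, -0.04]], [[0.01, -0.36, 0.056], [0, 0, -0.08]], [[0.015, -0.54, 0.084], [0, 0, -0.12]], [[0.019, -0.724, 0.112], [0, 0, -0.156]]]' --hand -0.4

```text
t: 21.0
tool_pos: [0.5251, -0.0858, 0.1379]
orientation: [-3.133, 0.23, 0.005]
force: [0.5, -0.7, 0.5]
opening: 0.0648
gripper_force: 0.0
```

Emit:
jog_arm --rows '[[[0.05, -0.18, 0.03], [0, 0, -0.04]], [[0.1, -0.35, 0.056], [0, 0, -0.08]], [[0.15, -0.53, 0.084], [0, 0, -0.12]], [[0.197, -0.698, 0.112], [0, 0, -0.156]], [[0.197, -0.698, 0.112], [0, 0, -0.156]]]'

```text
t: 21.5
tool_pos: [0.5845, 0.0488, 0.1145]
orientation: [-3.136, -0.16, 0.007]
force: [0.0, -0.0, -0.0]
opening: 0.0655
gripper_force: 0.0
```

Emit:
jog_arm --rows '[[[0, 0, 0.1], [0, 0, 0]], [[0, 0, 0.2], [0, 0, 0]], [[0, 0, 0.2], [0, 0, 0]], [[0, 0, 0.2], [0, 0, 0]]]'

```text
t: 21.9
tool_pos: [0.5843, 0.0444, 0.0767]
orientation: [-3.138, -0.15, 0.005]
force: [0.4, 0.3, 1.1]
opening: 0.0651
gripper_force: 0.0
```

Run:
```python
from h import *
plan((.587,.0443,.009,.096,1))
```

```text
cur [0.5843 0.0444 0.0767 0.0958]
[0.013, 0.002, 0.339] -0.0 rows>= 2
```

Emit:
jog_arm --rows '[[[0.008, 0, 0.12], [0, 0, 0]], [[0.008, 0, 0.24], [0, 0, 0]], [[0.008, 0, 0.32], [0, 0, 0]], [[0.008, 0, 0.34], [0, 0, 0]], [[0.008, 0, 0.34], [0, 0, 0]]]'

```text
t: 22.4
tool_pos: [0.587, 0.0449, 0.01]
orientation: [-3.138, -0.151, 0.001]
force: [-0.5, -0.4, 0.7]
opening: 0.0652
gripper_force: 0.0
```

Emit:
jog_arm --rows '[[[0, 0, 0], [0, 0, 0]], [[0, 0, 0], [0, 0, 0]], [[0, 0, 0], [0, 0, 0]], [[0, 0, 0], [0, 0, 0]], [[0, 0, 0], [0, 0, 0]]]' --hand 1 --squeeze 30

```text
t: 22.9
tool_pos: [0.5874, 0.0451, 0.0104]
orientation: [-3.138, -0.151, -0.001]
force: [-0.4, 0.1, 0.3]
opening: 0.03
gripper_force: 0.3
```

Emit:
jog_arm --rows '[[[0, 0, 0], [0, 0, 0]], [[0, 0, -0.1], [0, 0, 0]], [[0, 0, -0.3], [0, 0, 0]], [[0, 0, -0.5], [0, 0, 0]], [[0, 0, -0.75], [0, 0, 0]]]'

```text
t: 23.4
tool_pos: [0.5856, 0.045, 0.1596]
orientation: [-3.138, -0.151, 0.006]
force: [1.6, -0.3, -0.4]
opening: 0.0274
gripper_force: 29.8
```

Emit:
jog_arm --rows '[[[-0.07, 0.12, 0.02], [0, 0, 0.04]], [[-0.14, 0.24, 0.05], [0, 0, 0.08]], [[-0.21, 0.37, 0.075], [0, 0, 0.12]], [[-0.286, 0.49, 0.1], [0, 0, 0.158]]]'

```text
t: 23.8
tool_pos: [0.5392, -0.059, 0.1398]
orientation: [3.132, -0.242, 0.0]
force: [0.7, -0.0, -0.6]
opening: 0.0276
gripper_force: 29.8
```

Emit:
jog_arm --rows '[[[-0.04, 0.14, 0.02], [0, 0, 0.04]], [[-0.08, 0.27, 0.05], [0, 0, 0.08]], [[-0.12, 0.41, 0.075], [0, 0, 0.12]], [[-0.156, 0.545, 0.1], [0, 0, 0.158]], [[-0.156, 0.545, 0.1], [0, 0, 0.158]]]'

```text
t: 24.3
tool_pos: [0.4906, -0.1634, 0.1191]
orientation: [3.077, -0.631, -0.003]
force: [-0.7, 0.2, -0.4]
opening: 0.0272
gripper_force: 29.8
```

Run:
```python
from h import *
plan((.491,-.1618,.042,-.401,1))
```

```text
cur [ 0.4906 -0.1634  0.1191 -0.4046]
[-0.001, -0.008, 0.385] -0.002 rows>= 2
```

Place, lift, and move back along tool −x so that the wrist camera sees the dock.

Emit:
jog_arm --rows '[[[0, -0.005, 0.12], [0, 0, 0]], [[0, -0.005, 0.24], [0, 0, 0]], [[0, -0.005, 0.34], [0, 0, 0]], [[0, -0.005, 0.385], [0, 0, 0]], [[0, -0.005, 0.385], [0, 0, 0]]]'

```text
t: 24.8
tool_pos: [0.4919, -0.1606, 0.0425]
orientation: [3.078, -0.622, -0.003]
force: [-2.7, -4.0, 1.5]
opening: 0.0274
gripper_force: 29.9
```

Emit:
jog_arm --rows '[[[0, 0, 0], [0, 0, 0]], [[0, 0, 0], [0, 0, 0]], [[0, 0, 0], [0, 0, 0]], [[0, 0, 0], [0, 0, 0]]]' --hand 0.05

```text
t: 25.2
tool_pos: [0.4931, -0.1599, 0.0433]
orientation: [-3.079, 0.623, -0.001]
force: [0.4, -0.1, -0.5]
opening: 0.044
gripper_force: 0.0
```

Emit:
jog_arm --rows '[[[0, 0, -0.1], [0, 0, 0]], [[0, 0, -0.3], [0, 0, 0]], [[0, 0, -0.5], [0, 0, 0]], [[0, 0, -0.75], [0, 0, 0]], [[0, 0, -1], [0, 0, 0]]]'

```text
t: 25.7
tool_pos: [0.4923, -0.1598, 0.2447]
orientation: [-3.079, 0.624, 0.001]
force: [1.5, 0.1, 0.4]
opening: 0.0445
gripper_force: 0.0
```

Emit:
jog_arm --rows '[[[-0.06, 0.12, 0], [0, 0, 0]], [[-0.12, 0.24, 0], [0, 0, 0]], [[-0.18, 0.36, 0], [0, 0, 0]], [[-0.25, 0.48, 0], [0, 0, 0]], [[-0.25, 0.48, 0], [0, 0, 0]]]'

```text
t: 26.2
tool_pos: [0.4077, -0.2305, 0.2433]
orientation: [3.077, -0.628, 0.0]
force: [-0.2, -0.1, 0.2]
opening: 0.0442
gripper_force: 0.0
```

Run:
```python
from h import *
import pickle
W=cap('wrist','w2.png');pickle.dump(W,open('w2.pkl','wb'));print(robot.read_state()['tool_pos'])
from fit import T
for y in (-.096,-.032,.032,.096):
    print([proj(W,T([.4535,-.2502,0,-.401],(x,y,.064))).round() for x in(-.04,.04)])
```

```text
[ 0.4088061  -0.22974688  0.24330853]
[array([428., 206.]), array([435., 113.])]
[array([357., 206.]), array([360., 113.])]
[array([287., 206.]), array([284., 113.])]
[array([216., 206.]), array([209., 113.])]
```

View pics/w2.png

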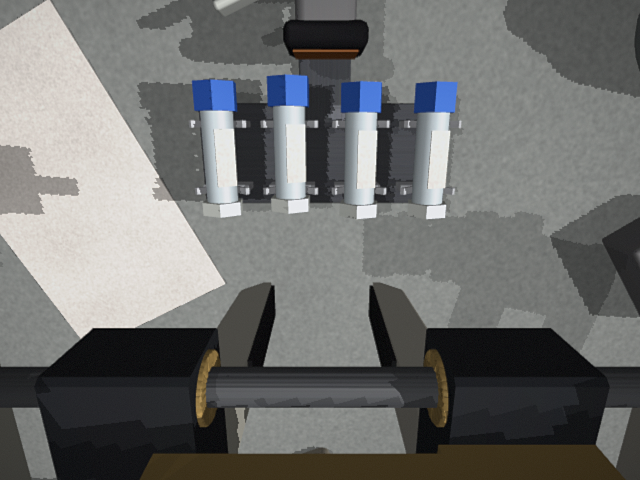

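The wrist view shows all four tubes lying in the dock with their caps towards the gun. Rightmost (slot 1) spans rows 112–206, slot 2 112–206, slot 3 105–200 (about 5 mm forward), and slot 4 109–203. The saddle rims are at rows 124 and 190. I check the rim rows against the prediction.

Run:
```python
from h import *
import pickle
W=pickle.load(open('w2.pkl','rb'))
from fit import T
p=[.4535,-.2502,0,-.401]
print([proj(W,T(p,(x,y+s,.053))).round(1).tolist() for x in(-.03,.03) for y in(-.032,.032) for s in (-.0225,.0225)])
for n,c,s in [(1,(434,112),(430,206)),(2,(361,112),(360,206)),(3,(289,105),(291,200)),(4,(216,109),(222,203))]:
    a=plane(W,c,.063);b=plane(W,s,.063);m=(a+b)/2-[p[0],p[1],0];cy,sy=np.cos(p[3]),np.sin(p[3]);print(n,(cy*m[0]+sy*m[1]).round(4),(-sy*m[0]+cy*m[1]).round(4),(np.arctan2(*(a-b)[1::-1])+.401).round(3))
# next: squeeze
s=T(p,(.158-.009,.070,.07));print('squeeze',s)
plan((.56,-.2,.2,-.401,1),(s[0],s[1],.12,-.401,1))
```

```text
[[380.9, 192.6], [332.3, 192.6], [311.8, 192.7], [263.2, 192.7], [383.8, 125.0], [332.8, 125.1], [311.3, 125.1], [260.2, 125.1]]
1 -0.0001 -0.0966 0.036
2 0.0 -0.0338 0.017
3 0.0056 0.028 -0.003
4 0.0027 0.0903 -0.011
squeeze [ 0.61800374 -0.24391356  0.07      ]
cur [ 0.4088 -0.2297  0.2433 -0.4022]
[0.637, -0.433, 0.217] -0.001 rows>= 4
[0.353, 0.089, 0.4] -0.0 rows>= 3
```

All tubes are seated (worst offset along the axis about 4 mm). Now the trigger: gripper at yaw 1.17, fully open.

Run:
```python
from h import *
plan((.55,-.24,.2,.77,3),(.624,-.2465,.13,1.1698,1),(.624,-.2465,.051,1.1698,1))
```

```text
cur [ 0.4088 -0.2297  0.2433 -0.4022]
[0.223, -0.076, 0.072] -0.249 rows>= 3
[0.236, 0.014, 0.072] -0.249 rows>= 3
[0.212, 0.103, 0.072] -0.249 rows>= 3
[0.243, 0.281, 0.35] -0.255 rows>= 3
[0.0, 0.0, 0.395] -0.0 rows>= 2
```

Emit:
jog_arm --rows '[[[0.055, -0.019, 0.018], [0, 0, -0.062]], [[0.11, -0.038, 0.036], [0, 0, -0.124]], [[0.167, -0.057, 0.054], [0, 0, -0.187]], [[0.223, -0.076, 0.072], [0, 0, -0.249]]]' --hand -1

```text
t: 26.65
tool_pos: [0.4577, -0.2316, 0.2285]
orientation: [-3.141, 0.006, -0.001]
force: [-0.2, 0.9, -0.3]
opening: 0.0715
gripper_force: 0.0
```

Emit:
jog_arm --rows '[[[0.06, 0.004, 0.018], [0, 0, -0.062]], [[0.12, 0.007, 0.036], [0, 0, -0.124]], [[0.18, 0.01, 0.054], [0, 0, -0.187]], [[0.236, 0.014, 0.072], [0, 0, -0.249]]]'

```text
t: 27.05
tool_pos: [0.505, -0.2346, 0.2139]
orientation: [-3.082, -0.605, -0.001]
force: [-0.0, 0.1, 0.5]
opening: 0.093
gripper_force: 0.0
```

Emit:
jog_arm --rows '[[[0.053, 0.026, 0.018], [0, 0, -0.062]], [[0.106, 0.052, 0.036], [0, 0, -0.124]], [[0.159, 0.077, 0.054], [0, 0, -0.187]], [[0.212, 0.103, 0.072], [0, 0, -0.249]]]'

```text
t: 27.45
tool_pos: [0.552, -0.2378, 0.1994]
orientation: [-2.906, -1.192, -0.001]
force: [0.7, 0.7, 0.1]
opening: 0.0931
gripper_force: 0.0
```

Emit:
jog_arm --rows '[[[0.06, 0.07, 0.09], [0, 0, -0.064]], [[0.12, 0.14, 0.18], [0, 0, -0.128]], [[0.18, 0.21, 0.26], [0, 0, -0.19]], [[0.243, 0.281, 0.35], [0, 0, -0.255]], [[0.243, 0.281, 0.35], [0, 0, -0.255]]]'

```text
t: 27.95
tool_pos: [0.6249, -0.2429, 0.1255]
orientation: [-2.608, -1.742, 0.003]
force: [-1.1, 1.0, -0.2]
opening: 0.0928
gripper_force: 0.0
```

Run:
```python
from h import *
import pickle
W=cap('wrist','w3.png');pickle.dump(W,open('w3.pkl','wb'))
plan((.624,-.2465,.051,1.1698,1))
from fit import T
p=[.455,-.251,0,-.401]
for X in [(.15,.13,.085),(.18,.13,.085),(.15,.03,.085),(.14,.026,.081)]: print(proj(W,T(p,X)).round())
```

```text
cur [ 0.6245 -0.2434  0.1273  1.1741]
[-0.015, 0.004, 0.381] 0.003 rows>= 2
[316. 171.]
[372. 171.]
[315. 339.]
[299. 341.]
```

View pics/w3.png

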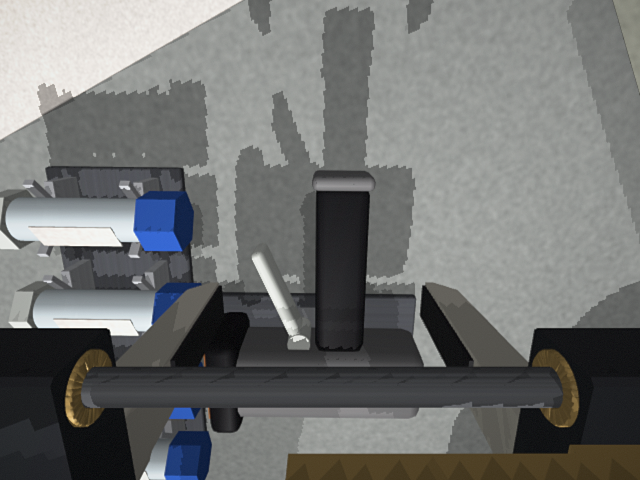

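The view shows the handle at u 316–368 as predicted. The pale trigger runs from (298,340) to (260,250), and both lie between the open fingers. Descend, centre, squeeze.

Emit:
jog_arm --rows '[[[-0.015, 0.004, 0.12], [0, 0, 0]], [[-0.015, 0.004, 0.24], [0, 0, 0]], [[-0.015, 0.004, 0.34], [0, 0, 0]], [[-0.015, 0.004, 0.38], [0, 0, 0]], [[-0.015, 0.024, 0.38], [0, 0, 0]]]'

```text
t: 28.5
tool_pos: [0.627, -0.2492, 0.0533]
orientation: [-2.615, -1.737, 0.001]
force: [0.5, 0.9, 0.5]
opening: 0.0932
gripper_force: 0.0
```

Emit:
jog_arm --rows '[[[0, 0, 0], [0, 0, 0]], [[0, 0, 0], [0, 0, 0]], [[0, 0, 0], [0, 0, 0]], [[0, 0, 0], [0, 0, 0]], [[0, 0, 0], [0, 0, 0]]]' --hand 1 --squeeze 22

```text
t: 29.0
tool_pos: [0.6277, -0.2493, 0.0542]
orientation: [-2.615, -1.74, -0.0]
force: [-4.4, 5.2, 1.6]
opening: 0.058
gripper_force: 2.6
```

Emit:
jog_arm --rows '[[[0, 0, 0], [0, 0, 0]], [[0, 0, 0], [0, 0, 0]], [[0, 0, 0], [0, 0, 0]], [[0, 0, 0], [0, 0, 0]], [[0, 0, 0], [0, 0, 0]]]'

```text
t: 29.5
tool_pos: [0.6271, -0.2487, 0.0538]
orientation: [-2.614, -1.738, 0.001]
force: [-7.4, 6.6, 3.5]
opening: 0.0432
gripper_force: 22.0
```

Emit:
jog_arm --rows '[[[0, 0, 0], [0, 0, 0]], [[0, 0, 0], [0, 0, 0]], [[0, 0, 0], [0, 0, 0]], [[0, 0, 0], [0, 0, 0]], [[0, 0, 0], [0, 0, 0]]]'

```text
t: 30.0
tool_pos: [0.6271, -0.2487, 0.0539]
orientation: [-2.614, -1.738, 0.001]
force: [-6.9, 6.8, 3.8]
opening: 0.0436
gripper_force: 22.0
```

Run:
```python
from h import *
cap('scene','sq.png');blue()
```

```text
scene blue [108. 284.] 290 [ 0.444 -0.365]
scene blue [200. 289.] 302 [ 0.522 -0.185]
scene blue [392. 330.] 231 [0.747 0.155]
```

Emit:
jog_arm --rows '[[[0, 0, 0], [0, 0, 0]], [[0, 0, 0], [0, 0, 0]], [[0, 0, 0], [0, 0, 0]], [[0, 0, 0], [0, 0, 0]], [[0, 0, 0], [0, 0, 0]]]'

```text
t: 30.6
tool_pos: [0.627, -0.2487, 0.0538]
orientation: [-2.614, -1.738, 0.001]
force: [-5.7, 7.1, 3.8]
opening: 0.0434
gripper_force: 22.0
```

Emit:
jog_arm --rows '[[[0, 0, 0], [0, 0, 0]], [[0, 0, 0], [0, 0, 0]], [[0, 0, 0], [0, 0, 0]], [[0, 0, 0], [0, 0, 0]], [[0, 0, 0], [0, 0, 0]]]' --hand -1

```text
t: 31.1
tool_pos: [0.628, -0.2506, 0.0541]
orientation: [2.615, 1.739, -0.0]
force: [-3.0, -1.0, 0.4]
opening: 0.0788
gripper_force: 1.1
```

Emit:
jog_arm --rows '[[[0, -0.02, 0], [0, 0, 0]], [[0, -0.02, 0], [0, 0, 0]], [[0, -0.02, 0], [0, 0, 0]], [[0, -0.02, -0.1], [0, 0, 0]], [[0, -0.02, -0.2], [0, 0, 0]]]'

```text
t: 31.6
tool_pos: [0.6238, -0.2478, 0.0934]
orientation: [-2.614, -1.739, 0.001]
force: [-0.1, -0.4, -0.3]
opening: 0.093
gripper_force: 0.0
```

Emit:
jog_arm --rows '[[[0, 0, -0.15], [0, 0, 0]], [[0, 0, -0.35], [0, 0, 0]], [[0, 0, -0.5], [0, 0, 0]], [[0, 0, -0.6], [0, 0, 0]], [[0, 0, -0.6], [0, 0, 0]]]'

```text
t: 32.1
tool_pos: [0.6265, -0.2491, 0.2188]
orientation: [2.61, 1.737, 0.007]
force: [0.0, 0.1, -0.2]
opening: 0.0929
gripper_force: 0.0
```

Run:
```python
from h import *
a=cv2.imread('pics/sq.png')[240:380,95:235]
cap('scene','rel.png');b=cv2.imread('pics/rel.png')[240:380,95:235]
cv2.imwrite('pics/sqrel.png',cv2.resize(np.hstack([a,b]),None,fx=2.8,fy=2.8,interpolation=cv2.INTER_CUBIC))
blue();print(robot.read_state()['tool_pos'],yaw(robot.read_state()))
```

```text
scene blue [168. 289.] 289 [ 0.499 -0.247]
scene blue [199. 289.] 307 [ 0.522 -0.186]
scene blue [392. 330.] 226 [0.747 0.154]
[ 0.62444873 -0.24823552  0.21357276] 1.1741563681123899
```

View pics/sqrel.png

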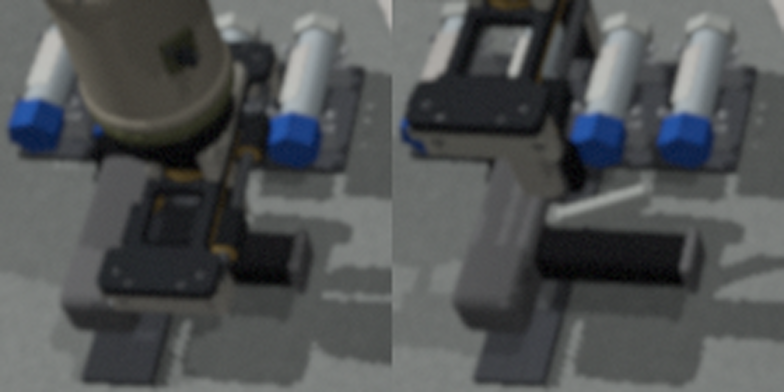

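The right panel shows the trigger sprung back (pale bar at (600,205), clear of the handle). The left shows it closed against the handle under the gripper, at an opening of 43 mm. Now transfer to the carrier, starting with slot 4.

Run:
```python
from h import *
plan((.4935,-.163,.14,-.401,3),(.4935,-.163,.042,-.401,1))
```

```text
cur [ 0.6244 -0.2482  0.2136  1.1742]
[0.047, -0.256, 0.123] 0.334 rows>= 4
[-0.088, -0.245, 0.123] 0.334 rows>= 4
[-0.199, -0.168, 0.123] 0.334 rows>= 4
[-0.0, 0.0, 0.49] 0.0 rows>= 2
```

Emit:
jog_arm --rows '[[[0.012, -0.064, 0.03], [0, 0, 0.083]], [[0.024, -0.128, 0.06], [0, 0, 0.167]], [[0.035, -0.192, 0.09], [0, 0, 0.25]], [[0.047, -0.256, 0.123], [0, 0, 0.334]]]' --hand 0

```text
t: 32.6
tool_pos: [0.579, -0.219, 0.186]
orientation: [-2.977, -0.993, 0.004]
force: [0.7, -0.4, 0.5]
opening: 0.0654
gripper_force: 0.0
```

Emit:
jog_arm --rows '[[[-0.022, -0.061, 0.03], [0, 0, 0.083]], [[-0.044, -0.122, 0.06], [0, 0, 0.167]], [[-0.066, -0.184, 0.09], [0, 0, 0.25]], [[-0.088, -0.245, 0.123], [0, 0, 0.334]]]'

```text
t: 33.0
tool_pos: [0.5352, -0.1905, 0.1616]
orientation: [-3.134, -0.187, 0.005]
force: [-0.6, 0.1, 0.3]
opening: 0.0469
gripper_force: 0.0
```

Emit:
jog_arm --rows '[[[-0.05, -0.042, 0.03], [0, 0, 0.083]], [[-0.1, -0.084, 0.06], [0, 0, 0.167]], [[-0.15, -0.126, 0.09], [0, 0, 0.25]], [[-0.199, -0.168, 0.123], [0, 0, 0.334]], [[-0.199, -0.168, 0.123], [0, 0, 0.334]]]'

```text
t: 33.5
tool_pos: [0.4905, -0.1615, 0.1365]
orientation: [-3.077, 0.627, 0.009]
force: [0.4, -0.5, -0.0]
opening: 0.0467
gripper_force: 0.0
```

Emit:
jog_arm --rows '[[[0, 0, 0], [0, 0, 0]], [[0, 0, 0], [0, 0, 0]]]'

```text
t: 33.7
tool_pos: [0.4935, -0.1633, 0.1397]
orientation: [-3.08, 0.619, 0.0]
force: [0.4, 0.1, 0.6]
opening: 0.0469
gripper_force: 0.0
```

Run:
```python
from h import *
blue();plan((.4935,-.163,.042,-.401,1))
```

```text
scene blue [108. 284.] 290 [ 0.444 -0.365]
scene blue [138. 283.] 192 [ 0.461 -0.304]
scene blue [168. 289.] 291 [ 0.499 -0.246]
scene blue [199. 289.] 308 [ 0.522 -0.186]
scene blue [391. 330.] 241 [0.746 0.154]
cur [ 0.4937 -0.1634  0.14   -0.3976]
[-0.002, -0.001, 0.49] 0.002 rows>= 2
```

Emit:
jog_arm --rows '[[[0, 0, 0.15], [0, 0, 0]], [[0, 0, 0.3], [0, 0, 0]], [[0, 0, 0.44], [0, 0, 0]], [[0, 0, 0.49], [0, 0, 0]], [[0, 0, 0.49], [0, 0, 0]]]'

```text
t: 34.25
tool_pos: [0.4922, -0.1627, 0.0406]
orientation: [-3.079, 0.623, 0.005]
force: [-0.2, 0.3, 1.5]
opening: 0.0464
gripper_force: 0.0
```

Emit:
jog_arm --rows '[[[0, 0, 0], [0, 0, 0]], [[0, 0, 0], [0, 0, 0]], [[0, 0, 0], [0, 0, 0]], [[0, 0, 0], [0, 0, 0]], [[0, 0, 0], [0, 0, 0]]]' --hand 1 --squeeze 30

```text
t: 34.75
tool_pos: [0.494, -0.1656, 0.0442]
orientation: [3.075, -0.623, 0.004]
force: [-3.8, -8.8, 3.9]
opening: 0.0275
gripper_force: 30.0
```

Emit:
jog_arm --rows '[[[0, 0, -0.05], [0, 0, 0]], [[0, 0, -0.2], [0, 0, 0]], [[0, 0, -0.4], [0, 0, 0]], [[0, 0, -0.6], [0, 0, 0]], [[0, 0, -0.6], [0, 0, 0]]]'

```text
t: 35.25
tool_pos: [0.4975, -0.1646, 0.1705]
orientation: [3.077, -0.623, 0.02]
force: [0.5, -0.7, 0.1]
opening: 0.0273
gripper_force: 30.0
```

Run:
```python
from h import *
plan((.393,.222,.24,.545,3))
```

```text
cur [ 0.4975 -0.1646  0.1705 -0.3995]
[-0.411, -0.526, -0.116] -0.2 rows>= 3
[-0.228, -0.627, -0.116] -0.2 rows>= 3
[-0.023, -0.667, -0.116] -0.2 rows>= 3
```

Emit:
jog_arm --rows '[[[-0.1, -0.13, -0.03], [0, 0, -0.05]], [[-0.2, -0.26, -0.06], [0, 0, -0.1]], [[-0.3, -0.4, -0.09], [0, 0, -0.15]], [[-0.411, -0.526, -0.116], [0, 0, -0.2]]]'

```text
t: 35.65
tool_pos: [0.4585, -0.0329, 0.1862]
orientation: [-3.139, 0.13, -0.002]
force: [0.3, -0.2, -0.2]
opening: 0.027
gripper_force: 30.0
```

Emit:
jog_arm --rows '[[[-0.06, -0.16, -0.03], [0, 0, -0.05]], [[-0.12, -0.31, -0.06], [0, 0, -0.1]], [[-0.17, -0.47, -0.09], [0, 0, -0.15]], [[-0.228, -0.627, -0.116], [0, 0, -0.2]]]'

```text
t: 36.05
tool_pos: [0.4236, 0.0961, 0.2095]
orientation: [-3.12, -0.363, -0.003]
force: [0.7, -0.2, 0.7]
opening: 0.0272
gripper_force: 30.0
```

Emit:
jog_arm --rows '[[[0, -0.16, -0.03], [0, 0, -0.05]], [[-0.01, -0.33, -0.06], [0, 0, -0.1]], [[-0.02, -0.5, -0.09], [0, 0, -0.15]], [[-0.023, -0.667, -0.116], [0, 0, -0.2]], [[-0.023, -0.667, -0.116], [0, 0, -0.2]]]'

```text
t: 36.55
tool_pos: [0.3884, 0.227, 0.2331]
orientation: [-3.022, -0.851, -0.004]
force: [-0.7, -0.9, -0.6]
opening: 0.0278
gripper_force: 30.0
```

Run:
```python
from h import *
import pickle
W=cap('wrist','w4.png');pickle.dump(W,open('w4.pkl','wb'));s=robot.read_state();print(s['tool_pos'],yaw(s),s['opening'])
from fit import T
for x in (-.03,.03): print([proj(W,T([.4617,.2637,0,.545],(x,y,.0305))).round().tolist() for y in (-.096,-.032,.032,.096)])
print([proj(W,T([.4617,.2637,0,.545],(x,y,.008))).round().tolist() for x in(-.05,.05) for y in (-.125,.125)])
```

```text
[0.38872765 0.22526657 0.23252688] 0.546192893109502 0.02709153255064946
[[432.0, 158.0], [363.0, 157.0], [295.0, 157.0], [226.0, 157.0]]
[[437.0, 89.0], [366.0, 89.0], [294.0, 88.0], [222.0, 88.0]]
[[453.0, 176.0], [204.0, 175.0], [464.0, 68.0], [195.0, 67.0]]
```

View pics/w4.png

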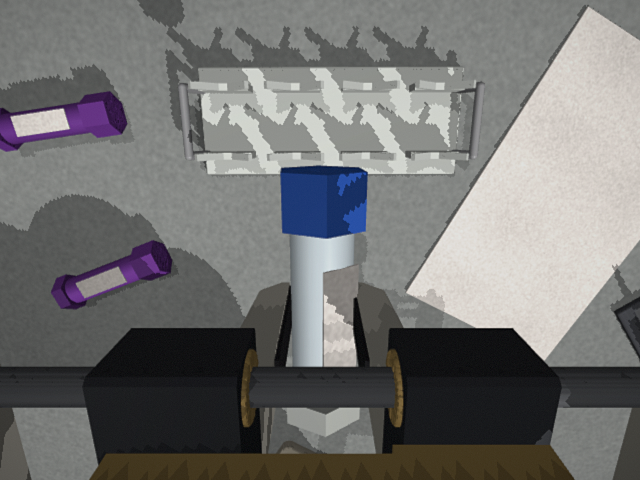

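The wrist view shows the carrier plate from (201,67) to (453,174), within 2 px of the prediction. The held tube is straight, with its cap at (324,200). I place it in carrier slot 4, the far one.

Run:
```python
from h import *
plan((.4127,.3445,.12,.545,1),(.4127,.3445,.042,.545,1))
```

```text
cur [0.3887 0.2253 0.2325 0.5462]
[0.412, -0.447, 0.563] 0.001 rows>= 4
[0.0, 0.0, 0.39] -0.0 rows>= 2
```

Emit:
jog_arm --rows '[[[0.1, -0.11, 0.1], [0, 0, 0]], [[0.2, -0.23, 0.25], [0, 0, 0]], [[0.31, -0.34, 0.4], [0, 0, 0]], [[0.412, -0.447, 0.56], [0, 0, 0]], [[0.412, -0.447, 0.56], [0, 0, 0]]]'

```text
t: 37.1
tool_pos: [0.4109, 0.3419, 0.1131]
orientation: [3.024, 0.841, -0.015]
force: [-0.7, -1.0, -1.5]
opening: 0.027
gripper_force: 30.0
```

Emit:
jog_arm --rows '[[[0, 0, 0], [0, 0, 0]], [[0, 0, 0], [0, 0, 0]]]'

```text
t: 37.3
tool_pos: [0.4146, 0.342, 0.1212]
orientation: [-3.027, -0.84, -0.003]
force: [1.4, -0.1, -0.0]
opening: 0.0276
gripper_force: 30.0
```

Run:
```python
from h import *
plan((.4127,.3445,.042,.545,1))
```

```text
cur [0.4146 0.342  0.1212 0.5412]
[-0.002, -0.016, 0.396] -0.002 rows>= 2
```

Emit:
jog_arm --rows '[[[0, -0.012, 0.12], [0, 0, 0]], [[0, -0.012, 0.24], [0, 0, 0]], [[0, -0.012, 0.34], [0, 0, 0]], [[0, -0.012, 0.393], [0, 0, 0]], [[0, -0.012, 0.393], [0, 0, 0]]]'

```text
t: 37.8
tool_pos: [0.4133, 0.3449, 0.0428]
orientation: [-3.026, -0.84, -0.004]
force: [1.0, 0.1, 0.2]
opening: 0.0273
gripper_force: 30.0
```

Emit:
jog_arm --rows '[[[0, 0, 0], [0, 0, 0]], [[0, 0, 0], [0, 0, 0]], [[0, 0, 0], [0, 0, 0]], [[0, 0, 0], [0, 0, 0]]]' --hand 0

```text
t: 38.2
tool_pos: [0.4127, 0.3447, 0.0415]
orientation: [-3.027, -0.841, -0.001]
force: [-0.4, 0.9, -0.0]
opening: 0.0463
gripper_force: 0.0
```

Emit:
jog_arm --rows '[[[0, 0, -0.1], [0, 0, 0]], [[0, 0, -0.3], [0, 0, 0]], [[0, 0, -0.5], [0, 0, 0]], [[0, 0, -0.6], [0, 0, 0]], [[0, 0, -0.6], [0, 0, 0]]]'

```text
t: 38.7
tool_pos: [0.4145, 0.3462, 0.1655]
orientation: [-3.024, -0.841, -0.011]
force: [0.1, -0.2, 0.5]
opening: 0.0468
gripper_force: 0.0
```

Run:
```python
from h import *
blue();plan((.4698,-.2245,.14,-.401,4),(.4698,-.2245,.042,-.401,1))
```

```text
scene blue [426. 196.] 173 [0.435 0.386]
scene blue [107. 284.] 284 [ 0.443 -0.365]
scene blue [138. 283.] 190 [ 0.461 -0.304]
scene blue [168. 289.] 279 [ 0.498 -0.247]
scene blue [391. 330.] 242 [0.746 0.154]
cur [0.4134 0.3454 0.1628 0.5426]
[-0.307, 0.647, 0.028] 0.15 rows>= 3
[-0.148, 0.7, 0.028] 0.15 rows>= 3
[0.02, 0.716, 0.028] 0.15 rows>= 3
[0.187, 0.691, 0.028] 0.15 rows>= 3
[-0.0, 0.0, 0.49] -0.0 rows>= 2
```

Emit:
jog_arm --rows '[[[-0.08, 0.16, 0], [0, 0, 0.04]], [[-0.15, 0.32, 0.01], [0, 0, 0.075]], [[-0.23, 0.49, 0.02], [0, 0, 0.11]], [[-0.307, 0.647, 0.028], [0, 0, 0.15]]]'

```text
t: 39.15
tool_pos: [0.4252, 0.2004, 0.153]
orientation: [3.104, 0.477, -0.005]
force: [-0.0, -0.9, 0.2]
opening: 0.0466
gripper_force: 0.0
```

Emit:
jog_arm --rows '[[[-0.04, 0.17, 0], [0, 0, 0.04]], [[-0.075, 0.35, 0.01], [0, 0, 0.075]], [[-0.11, 0.53, 0.02], [0, 0, 0.11]], [[-0.148, 0.7, 0.028], [0, 0, 0.15]]]'

```text
t: 39.55
tool_pos: [0.4393, 0.0582, 0.1476]
orientation: [3.14, 0.108, -0.005]
force: [0.2, 0.4, 0.6]
opening: 0.0464
gripper_force: 0.0
```

Emit:
jog_arm --rows '[[[0, 0.18, 0], [0, 0, 0.04]], [[0.01, 0.36, 0.01], [0, 0, 0.075]], [[0.015, 0.54, 0.02], [0, 0, 0.11]], [[0.02, 0.716, 0.028], [0, 0, 0.15]]]'

```text
t: 39.95
tool_pos: [0.4534, -0.084, 0.1419]
orientation: [-3.13, 0.262, 0.005]
force: [1.5, 0.5, 0.7]
opening: 0.0466
gripper_force: 0.0
```

Emit:
jog_arm --rows '[[[0.05, 0.17, 0], [0, 0, 0.04]], [[0.09, 0.35, 0.01], [0, 0, 0.075]], [[0.14, 0.52, 0.02], [0, 0, 0.11]], [[0.187, 0.691, 0.028], [0, 0, 0.15]], [[0.187, 0.691, 0.028], [0, 0, 0.15]]]'

```text
t: 40.45
tool_pos: [0.4677, -0.2282, 0.1361]
orientation: [3.077, -0.632, -0.005]
force: [0.0, 0.3, -0.0]
opening: 0.0463
gripper_force: 0.0
```

Emit:
jog_arm --rows '[[[0, 0, 0], [0, 0, 0]], [[0, 0, 0], [0, 0, 0]]]'

```text
t: 40.65
tool_pos: [0.4683, -0.224, 0.1372]
orientation: [-3.078, 0.622, 0.004]
force: [0.5, -0.8, 0.0]
opening: 0.0465
gripper_force: 0.0
```

Run:
```python
from h import *
blue();plan((.4698,-.2245,.042,-.401,1))
```

```text
scene blue [426. 196.] 171 [0.435 0.386]
scene blue [108. 284.] 287 [ 0.444 -0.365]
scene blue [138. 283.] 193 [ 0.461 -0.304]
scene blue [168. 289.] 290 [ 0.499 -0.246]
scene blue [391. 330.] 242 [0.746 0.154]
cur [ 0.4686 -0.2239  0.1377 -0.3984]
[0.007, 0.001, 0.479] 0.002 rows>= 2
```

Grasp slot 3's tube and carry it to carrier slot 3 at (0.4459, 0.2898).

Emit:
jog_arm --rows '[[[0.005, 0, 0.15], [0, 0, 0]], [[0.005, 0, 0.3], [0, 0, 0]], [[0.005, 0, 0.43], [0, 0, 0]], [[0.005, 0, 0.475], [0, 0, 0]], [[0.005, 0, 0.475], [0, 0, 0]]]'

```text
t: 41.2
tool_pos: [0.469, -0.2241, 0.0423]
orientation: [-3.078, 0.622, 0.005]
force: [-0.6, -0.0, 0.5]
opening: 0.0464
gripper_force: 0.0
```

Emit:
jog_arm --rows '[[[0, 0, 0], [0, 0, 0]], [[0, 0, 0], [0, 0, 0]], [[0, 0, 0], [0, 0, 0]], [[0, 0, 0], [0, 0, 0]], [[0, 0, 0], [0, 0, 0]]]' --hand 1 --squeeze 30

```text
t: 41.7
tool_pos: [0.4713, -0.226, 0.0452]
orientation: [3.079, -0.624, 0.004]
force: [0.4, 2.4, 6.8]
opening: 0.0272
gripper_force: 30.0
```

Emit:
jog_arm --rows '[[[0, 0, -0.05], [0, 0, 0]], [[0, 0, -0.2], [0, 0, 0]], [[0, 0, -0.4], [0, 0, 0]], [[0, 0, -0.6], [0, 0, 0]], [[0, 0, -0.6], [0, 0, 0]]]'

```text
t: 42.2
tool_pos: [0.4733, -0.2278, 0.1712]
orientation: [3.075, -0.623, 0.016]
force: [1.0, -0.0, 0.1]
opening: 0.0273
gripper_force: 30.0
```

Run:
```python
from h import *
plan((.4459,.2898,.14,.545,4),(.4459,.2898,.042,.545,1))
```

```text
cur [ 0.4733 -0.2278  0.1712 -0.4   ]
[-0.283, -0.583, 0.039] -0.15 rows>= 3
[-0.139, -0.633, 0.039] -0.15 rows>= 3
[0.013, -0.648, 0.039] -0.15 rows>= 3
[0.164, -0.627, 0.039] -0.15 rows>= 3
[-0.0, 0.0, 0.49] 0.0 rows>= 2
```

Emit:
jog_arm --rows '[[[-0.07, -0.14, 0], [0, 0, -0.04]], [[-0.14, -0.29, 0.01], [0, 0, -0.075]], [[-0.21, -0.44, 0.02], [0, 0, -0.11]], [[-0.283, -0.583, 0.039], [0, 0, -0.15]]]'

```text
t: 42.6
tool_pos: [0.4629, -0.0951, 0.1559]
orientation: [3.131, -0.255, 0.0]
force: [-0.1, 0.2, -1.2]
opening: 0.0269
gripper_force: 30.0
```

Emit:
jog_arm --rows '[[[-0.035, -0.16, 0], [0, 0, -0.04]], [[-0.07, -0.32, 0.01], [0, 0, -0.075]], [[-0.1, -0.47, 0.02], [0, 0, -0.11]], [[-0.139, -0.633, 0.039], [0, 0, -0.15]]]'

```text
t: 43.0
tool_pos: [0.4563, 0.0342, 0.1481]
orientation: [3.139, 0.115, 0.001]
force: [0.7, -0.2, -1.0]
opening: 0.0272
gripper_force: 30.0
```

Emit:
jog_arm --rows '[[[0, -0.16, 0], [0, 0, -0.04]], [[0.005, -0.32, 0.01], [0, 0, -0.075]], [[0.01, -0.48, 0.02], [0, 0, -0.11]], [[0.013, -0.648, 0.039], [0, 0, -0.15]]]'

```text
t: 43.4
tool_pos: [0.4497, 0.1638, 0.1403]
orientation: [3.104, 0.483, 0.0]
force: [-0.1, 0.1, -0.3]
opening: 0.0273
gripper_force: 30.0
```

Emit:
jog_arm --rows '[[[0.04, -0.16, 0], [0, 0, -0.04]], [[0.08, -0.31, 0.01], [0, 0, -0.075]], [[0.12, -0.47, 0.02], [0, 0, -0.11]], [[0.164, -0.627, 0.039], [0, 0, -0.15]], [[0.164, -0.627, 0.039], [0, 0, -0.15]]]'

```text
t: 43.9
tool_pos: [0.4422, 0.295, 0.1318]
orientation: [-3.024, -0.849, 0.002]
force: [-0.8, -0.9, -1.2]
opening: 0.0271
gripper_force: 30.0
```

Emit:
jog_arm --rows '[[[0, 0, 0], [0, 0, 0]], [[0, 0, 0], [0, 0, 0]]]'

```text
t: 44.1
tool_pos: [0.4432, 0.2914, 0.1323]
orientation: [3.027, 0.84, -0.001]
force: [0.2, 0.2, 0.0]
opening: 0.0269
gripper_force: 30.0
```

Run:
```python
from h import *
plan((.4459,.2898,.043,.545,1))
```

```text
cur [0.4432 0.2914 0.1323 0.5416]
[0.007, 0.014, 0.446] -0.002 rows>= 2
```

Emit:
jog_arm --rows '[[[0.007, 0.012, 0.14], [0, 0, 0]], [[0.007, 0.012, 0.28], [0, 0, 0]], [[0.007, 0.012, 0.4], [0, 0, 0]], [[0.007, 0.012, 0.446], [0, 0, 0]], [[0.007, 0.012, 0.446], [0, 0, 0]]]'

```text
t: 44.6
tool_pos: [0.4459, 0.29, 0.0435]
orientation: [-3.027, -0.839, 0.001]
force: [0.7, -0.1, -0.1]
opening: 0.0268
gripper_force: 30.0
```

Emit:
jog_arm --rows '[[[0, 0, 0], [0, 0, 0]], [[0, 0, 0], [0, 0, 0]], [[0, 0, 0], [0, 0, 0]], [[0, 0, 0], [0, 0, 0]]]' --hand 0.02

```text
t: 45.0
tool_pos: [0.446, 0.2907, 0.0435]
orientation: [-3.027, -0.841, -0.001]
force: [-0.2, 0.2, 0.0]
opening: 0.0454
gripper_force: 0.0
```

Emit:
jog_arm --rows '[[[0, 0, -0.1], [0, 0, 0]], [[0, 0, -0.3], [0, 0, 0]], [[0, 0, -0.5], [0, 0, 0]], [[0, 0, -0.6], [0, 0, 0]], [[0, 0, -0.6], [0, 0, 0]]]'

```text
t: 45.5
tool_pos: [0.4481, 0.2921, 0.1677]
orientation: [-3.025, -0.842, -0.011]
force: [0.3, 0.7, 0.2]
opening: 0.0459
gripper_force: 0.0
```

Run:
```python
from h import *
blue();plan((.4402,-.2815,.14,-.401,4),(.4402,-.2815,.042,-.401,1))
```

```text
scene blue [426. 196.] 174 [0.435 0.386]
scene blue [411. 211.] 184 [0.469 0.33 ]
scene blue [108. 284.] 284 [ 0.443 -0.365]
scene blue [138. 283.] 192 [ 0.461 -0.304]
scene blue [391. 330.] 241 [0.746 0.154]
cur [0.4469 0.2915 0.165  0.5426]
[-0.377, 0.609, 0.031] 0.15 rows>= 3
[-0.224, 0.68, 0.031] 0.15 rows>= 3
[-0.059, 0.714, 0.031] 0.15 rows>= 3
[0.109, 0.708, 0.031] 0.15 rows>= 3
[0.0, -0.0, 0.49] -0.0 rows>= 2
```

Emit:
jog_arm --rows '[[[-0.09, 0.15, 0], [0, 0, 0.04]], [[-0.18, 0.3, 0.01], [0, 0, 0.075]], [[-0.28, 0.46, 0.02], [0, 0, 0.11]], [[-0.377, 0.609, 0.031], [0, 0, 0.15]]]'

```text
t: 45.95
tool_pos: [0.4426, 0.146, 0.1546]
orientation: [3.105, 0.477, -0.005]
force: [-0.1, 0.4, -1.0]
opening: 0.0458
gripper_force: 0.0
```

Emit:
jog_arm --rows '[[[-0.056, 0.17, 0], [0, 0, 0.04]], [[-0.11, 0.34, 0.01], [0, 0, 0.075]], [[-0.17, 0.51, 0.02], [0, 0, 0.11]], [[-0.224, 0.68, 0.031], [0, 0, 0.15]]]'

```text
t: 46.35
tool_pos: [0.4409, 0.0032, 0.1486]
orientation: [-3.139, -0.109, 0.005]
force: [-0.2, -0.4, -0.1]
opening: 0.0457
gripper_force: 0.0
```

Emit:
jog_arm --rows '[[[-0.015, 0.18, 0], [0, 0, 0.04]], [[-0.03, 0.36, 0.01], [0, 0, 0.075]], [[-0.045, 0.54, 0.02], [0, 0, 0.11]], [[-0.059, 0.714, 0.031], [0, 0, 0.15]]]'

```text
t: 46.75
tool_pos: [0.4394, -0.1399, 0.1424]
orientation: [-3.13, 0.262, 0.004]
force: [0.1, -0.2, -0.1]
opening: 0.0453
gripper_force: 0.0
```

Emit:
jog_arm --rows '[[[0.027, 0.18, 0], [0, 0, 0.04]], [[0.055, 0.35, 0.01], [0, 0, 0.075]], [[0.08, 0.53, 0.02], [0, 0, 0.11]], [[0.109, 0.708, 0.031], [0, 0, 0.15]], [[0.109, 0.708, 0.031], [0, 0, 0.15]]]'

```text
t: 47.25
tool_pos: [0.4374, -0.2849, 0.1358]
orientation: [-3.077, 0.632, 0.005]
force: [-1.2, 0.6, -0.5]
opening: 0.0455
gripper_force: 0.0
```

Emit:
jog_arm --rows '[[[0, 0, 0], [0, 0, 0]], [[0, 0, 0], [0, 0, 0]]]'

```text
t: 47.45
tool_pos: [0.4386, -0.2808, 0.137]
orientation: [-3.078, 0.622, 0.003]
force: [0.5, -0.2, -0.2]
opening: 0.0455
gripper_force: 0.0
```

Run:
```python
from h import *
blue();plan((.4402,-.2815,.043,-.401,1))
```

```text
scene blue [426. 196.] 164 [0.436 0.386]
scene blue [411. 211.] 172 [0.469 0.33 ]
scene blue [108. 284.] 291 [ 0.444 -0.365]
scene blue [138. 283.] 191 [ 0.461 -0.304]
scene blue [391. 330.] 242 [0.746 0.154]
cur [ 0.4389 -0.2808  0.1375 -0.3985]
[0.007, 0.001, 0.472] 0.002 rows>= 2
```

Emit:
jog_arm --rows '[[[0.005, 0, 0.15], [0, 0, 0]], [[0.005, 0, 0.3], [0, 0, 0]], [[0.005, 0, 0.43], [0, 0, 0]], [[0.005, 0, 0.472], [0, 0, 0]], [[0.005, 0, 0.472], [0, 0, 0]]]'

```text
t: 48.0
tool_pos: [0.4393, -0.2809, 0.0428]
orientation: [-3.078, 0.622, 0.004]
force: [-0.1, -0.0, -0.3]
opening: 0.0454
gripper_force: 0.0
```

Emit:
jog_arm --rows '[[[0, 0, 0], [0, 0, 0]], [[0, 0, 0], [0, 0, 0]], [[0, 0, 0], [0, 0, 0]], [[0, 0, 0], [0, 0, 0]], [[0, 0, 0], [0, 0, 0]]]' --hand 1 --squeeze 30

```text
t: 48.5
tool_pos: [0.4414, -0.2829, 0.0456]
orientation: [3.079, -0.624, 0.004]
force: [0.9, 3.9, 6.2]
opening: 0.0272
gripper_force: 30.0
```

Emit:
jog_arm --rows '[[[0, 0, -0.05], [0, 0, 0]], [[0, 0, -0.2], [0, 0, 0]], [[0, 0, -0.4], [0, 0, 0]], [[0, 0, -0.6], [0, 0, 0]], [[0, 0, -0.6], [0, 0, 0]]]'

```text
t: 49.0
tool_pos: [0.4431, -0.2852, 0.1718]
orientation: [3.074, -0.623, 0.016]
force: [-0.2, -1.1, 0.7]
opening: 0.027
gripper_force: 30.0
```

Run:
```python
from h import *
plan((.4791,.2350,.14,.545,4),(.4791,.2350,.042,.545,1))
```

```text
cur [ 0.4431 -0.2852  0.1718 -0.4001]
[-0.212, -0.616, 0.04] -0.15 rows>= 3
[-0.062, -0.649, 0.04] -0.15 rows>= 3
[0.092, -0.645, 0.04] -0.15 rows>= 3
[0.24, -0.606, 0.04] -0.15 rows>= 3
[0.0, 0.0, 0.49] -0.0 rows>= 2
```

Emit:
jog_arm --rows '[[[-0.05, -0.15, 0], [0, 0, -0.04]], [[-0.1, -0.31, 0.01], [0, 0, -0.075]], [[-0.16, -0.46, 0.02], [0, 0, -0.11]], [[-0.212, -0.616, 0.03], [0, 0, -0.15]]]'

```text
t: 49.4
tool_pos: [0.4485, -0.1516, 0.158]
orientation: [3.131, -0.255, -0.0]
force: [0.6, -0.4, -0.3]
opening: 0.0272
gripper_force: 30.0
```

Emit:
jog_arm --rows '[[[-0.015, -0.16, 0], [0, 0, -0.04]], [[-0.03, -0.32, 0.01], [0, 0, -0.075]], [[-0.045, -0.48, 0.02], [0, 0, -0.11]], [[-0.062, -0.649, 0.03], [0, 0, -0.15]]]'

```text
t: 49.8
tool_pos: [0.4578, -0.0215, 0.1521]
orientation: [3.139, 0.115, 0.0]
force: [0.3, 0.7, -0.4]
opening: 0.0271
gripper_force: 30.0
```

Emit:
jog_arm --rows '[[[0.02, -0.16, 0], [0, 0, -0.04]], [[0.045, -0.32, 0.01], [0, 0, -0.075]], [[0.07, -0.48, 0.02], [0, 0, -0.11]], [[0.092, -0.645, 0.03], [0, 0, -0.15]]]'

```text
t: 50.2
tool_pos: [0.4671, 0.1086, 0.1461]
orientation: [3.104, 0.483, 0.0]
force: [1.1, -0.9, 0.6]
opening: 0.0274
gripper_force: 30.0
```

Emit:
jog_arm --rows '[[[0.06, -0.15, 0], [0, 0, -0.04]], [[0.12, -0.3, 0.01], [0, 0, -0.075]], [[0.18, -0.46, 0.02], [0, 0, -0.11]], [[0.24, -0.606, 0.03], [0, 0, -0.15]], [[0.24, -0.606, 0.03], [0, 0, -0.15]]]'

```text
t: 50.7
tool_pos: [0.4758, 0.2404, 0.1397]
orientation: [-3.024, -0.849, 0.0]
force: [-0.2, -1.0, 0.4]
opening: 0.0269
gripper_force: 30.0
```

Emit:
jog_arm --rows '[[[0, 0, 0], [0, 0, 0]], [[0, 0, 0], [0, 0, 0]]]'

```text
t: 50.9
tool_pos: [0.4763, 0.2367, 0.1399]
orientation: [3.027, 0.84, -0.001]
force: [0.7, 0.2, -0.5]
opening: 0.0269
gripper_force: 30.0
```

Run:
```python
from h import *
plan((.4791,.2350,.043,.545,1))
```

```text
cur [0.4763 0.2367 0.1399 0.5415]
[0.008, 0.015, 0.485] -0.002 rows>= 2
```

Emit:
jog_arm --rows '[[[0.008, 0.012, 0.15], [0, 0, 0]], [[0.008, 0.012, 0.3], [0, 0, 0]], [[0.008, 0.012, 0.43], [0, 0, 0]], [[0.008, 0.012, 0.485], [0, 0, 0]], [[0.008, 0.012, 0.485], [0, 0, 0]]]'

```text
t: 51.4
tool_pos: [0.4788, 0.2352, 0.0428]
orientation: [3.027, 0.839, -0.002]
force: [0.4, 0.7, -0.2]
opening: 0.0274
gripper_force: 30.0
```

Emit:
jog_arm --rows '[[[0, 0, 0], [0, 0, 0]], [[0, 0, 0], [0, 0, 0]], [[0, 0, 0], [0, 0, 0]], [[0, 0, 0], [0, 0, 0]]]' --hand 0.02

```text
t: 51.8
tool_pos: [0.4792, 0.2363, 0.0433]
orientation: [3.027, 0.841, 0.001]
force: [0.1, -0.0, 0.3]
opening: 0.0453
gripper_force: 0.0
```

Emit:
jog_arm --rows '[[[0, 0, -0.1], [0, 0, 0]], [[0, 0, -0.3], [0, 0, 0]], [[0, 0, -0.5], [0, 0, 0]], [[0, 0, -0.6], [0, 0, 0]], [[0, 0, -0.6], [0, 0, 0]]]'

```text
t: 52.3
tool_pos: [0.4815, 0.2373, 0.1675]
orientation: [-3.026, -0.842, -0.012]
force: [0.0, 0.4, -1.1]
opening: 0.0456
gripper_force: 0.0
```

Run:
```python
from h import *
blue();plan((.4155,-.3403,.14,-.401,4))
```

```text
scene blue [426. 196.] 172 [0.435 0.386]
scene blue [411. 211.] 187 [0.469 0.33 ]
scene blue [395. 228.] 194 [0.503 0.274]
scene blue [108. 284.] 285 [ 0.443 -0.365]
scene blue [391. 330.] 240 [0.746 0.154]
cur [0.4802 0.2369 0.1648 0.5426]
[-0.442, 0.576, 0.031] 0.15 rows>= 3
[-0.295, 0.663, 0.031] 0.15 rows>= 3
[-0.132, 0.714, 0.031] 0.15 rows>= 3
[0.039, 0.725, 0.031] 0.15 rows>= 3
```

Emit:
jog_arm --rows '[[[-0.11, 0.14, 0], [0, 0, 0.04]], [[-0.22, 0.29, 0.01], [0, 0, 0.075]], [[-0.33, 0.43, 0.02], [0, 0, 0.11]], [[-0.442, 0.576, 0.031], [0, 0, 0.15]]]'

```text
t: 52.75
tool_pos: [0.4611, 0.0909, 0.1545]
orientation: [-3.105, -0.478, 0.005]
force: [0.6, -0.1, 0.8]
opening: 0.0457
gripper_force: 0.0
```

Emit:
jog_arm --rows '[[[-0.075, 0.165, 0], [0, 0, 0.04]], [[-0.15, 0.33, 0.01], [0, 0, 0.075]], [[-0.22, 0.5, 0.02], [0, 0, 0.11]], [[-0.295, 0.663, 0.031], [0, 0, 0.15]]]'

```text
t: 53.15
tool_pos: [0.445, -0.0533, 0.1484]
orientation: [-3.139, -0.108, 0.004]
force: [0.3, -0.9, -0.2]
opening: 0.0456
gripper_force: 0.0
```

Emit:
jog_arm --rows '[[[-0.03, 0.18, 0], [0, 0, 0.04]], [[-0.065, 0.36, 0.01], [0, 0, 0.075]], [[-0.1, 0.54, 0.02], [0, 0, 0.11]], [[-0.132, 0.714, 0.031], [0, 0, 0.15]]]'

```text
t: 53.55
tool_pos: [0.4288, -0.1974, 0.1422]
orientation: [-3.129, 0.262, 0.004]
force: [0.8, -0.5, -0.0]
opening: 0.0457
gripper_force: 0.0
```

Emit:
jog_arm --rows '[[[0.01, 0.18, 0], [0, 0, 0.04]], [[0.02, 0.36, 0.01], [0, 0, 0.075]], [[0.03, 0.54, 0.02], [0, 0, 0.11]], [[0.039, 0.725, 0.031], [0, 0, 0.15]], [[0.039, 0.725, 0.031], [0, 0, 0.15]]]'

```text
t: 54.05
tool_pos: [0.4122, -0.3435, 0.1355]
orientation: [-3.077, 0.632, 0.005]
force: [-1.0, 1.0, 0.5]
opening: 0.0458
gripper_force: 0.0
```

Emit:
jog_arm --rows '[[[0, 0, 0], [0, 0, 0]], [[0, 0, 0], [0, 0, 0]]]'

```text
t: 54.25
tool_pos: [0.4139, -0.3395, 0.1368]
orientation: [-3.078, 0.622, 0.003]
force: [0.2, 0.1, 0.1]
opening: 0.0454
gripper_force: 0.0
```

Run:
```python
from h import *
blue();plan((.4155,-.3403,.043,-.401,1))
```

```text
scene blue [426. 196.] 162 [0.435 0.387]
scene blue [411. 211.] 171 [0.469 0.331]
scene blue [396. 227.] 183 [0.503 0.274]
scene blue [108. 284.] 287 [ 0.444 -0.365]
scene blue [392. 329.] 251 [0.746 0.155]
cur [ 0.4142 -0.3394  0.1373 -0.3985]
[0.008, 0.002, 0.471] 0.002 rows>= 2
```

Emit:
jog_arm --rows '[[[0.006, 0, 0.15], [0, 0, 0]], [[0.006, 0, 0.3], [0, 0, 0]], [[0.006, 0, 0.43], [0, 0, 0]], [[0.006, 0, 0.472], [0, 0, 0]], [[0.006, 0, 0.472], [0, 0, 0]]]'

```text
t: 54.8
tool_pos: [0.4148, -0.3396, 0.0426]
orientation: [-3.078, 0.622, 0.004]
force: [0.3, 0.3, 0.1]
opening: 0.0453
gripper_force: 0.0
```

Emit:
jog_arm --rows '[[[0, 0, 0], [0, 0, 0]], [[0, 0, 0], [0, 0, 0]], [[0, 0, 0], [0, 0, 0]], [[0, 0, 0], [0, 0, 0]], [[0, 0, 0], [0, 0, 0]]]' --hand 1 --squeeze 30

```text
t: 55.3
tool_pos: [0.4166, -0.3419, 0.0455]
orientation: [3.078, -0.624, 0.004]
force: [0.8, 2.6, 6.5]
opening: 0.0274
gripper_force: 30.0
```

Emit:
jog_arm --rows '[[[0, 0, -0.05], [0, 0, 0]], [[0, 0, -0.2], [0, 0, 0]], [[0, 0, -0.4], [0, 0, 0]], [[0, 0, -0.6], [0, 0, 0]], [[0, 0, -0.6], [0, 0, 0]]]'

```text
t: 55.8
tool_pos: [0.4182, -0.3443, 0.1717]
orientation: [3.072, -0.623, 0.015]
force: [0.8, -1.2, 0.3]
opening: 0.0273
gripper_force: 30.0
```

Run:
```python
from h import *
plan((.5123,.1803,.145,.545,4))
```

```text
cur [ 0.4182 -0.3443  0.1717 -0.4   ]
[-0.147, -0.65, 0.033] -0.15 rows>= 3
[0.009, -0.666, 0.033] -0.15 rows>= 3
[0.165, -0.646, 0.033] -0.15 rows>= 3
[0.311, -0.589, 0.033] -0.15 rows>= 3
```

Emit:
jog_arm --rows '[[[-0.035, -0.16, 0], [0, 0, -0.04]], [[-0.07, -0.32, 0.01], [0, 0, -0.075]], [[-0.11, -0.48, 0.02], [0, 0, -0.11]], [[-0.147, -0.65, 0.028], [0, 0, -0.15]]]'

```text
t: 56.2
tool_pos: [0.4386, -0.2091, 0.158]
orientation: [3.131, -0.255, -0.001]
force: [0.6, 1.0, -0.6]
opening: 0.0275
gripper_force: 30.0
```

Emit:
jog_arm --rows '[[[0, -0.16, 0], [0, 0, -0.04]], [[0.004, -0.33, 0.01], [0, 0, -0.075]], [[0.006, -0.5, 0.02], [0, 0, -0.11]], [[0.009, -0.666, 0.028], [0, 0, -0.15]]]'

```text
t: 56.6
tool_pos: [0.4623, -0.0777, 0.1525]
orientation: [3.139, 0.115, -0.0]
force: [0.9, -0.4, -0.9]
opening: 0.0274
gripper_force: 30.0
```

Emit:
jog_arm --rows '[[[0.04, -0.16, 0], [0, 0, -0.04]], [[0.08, -0.32, 0.01], [0, 0, -0.075]], [[0.12, -0.48, 0.02], [0, 0, -0.11]], [[0.165, -0.646, 0.028], [0, 0, -0.15]]]'

```text
t: 57.0
tool_pos: [0.486, 0.0533, 0.1469]
orientation: [3.104, 0.483, -0.0]
force: [0.4, -0.5, -1.1]
opening: 0.0274
gripper_force: 30.0
```

Emit:
jog_arm --rows '[[[0.08, -0.15, 0], [0, 0, -0.04]], [[0.155, -0.3, 0.01], [0, 0, -0.075]], [[0.23, -0.44, 0.02], [0, 0, -0.11]], [[0.311, -0.589, 0.028], [0, 0, -0.15]], [[0.311, -0.589, 0.028], [0, 0, -0.15]]]'

```text
t: 57.5
tool_pos: [0.5097, 0.1865, 0.1411]
orientation: [-3.024, -0.849, 0.0]
force: [-0.1, -1.3, -1.0]
opening: 0.0272
gripper_force: 30.0
```

Emit:
jog_arm --rows '[[[0, 0, 0], [0, 0, 0]], [[0, 0, 0], [0, 0, 0]]]'

```text
t: 57.7
tool_pos: [0.5098, 0.1825, 0.1413]
orientation: [3.027, 0.84, -0.001]
force: [1.7, -0.7, -1.3]
opening: 0.0271
gripper_force: 30.0
```

Run:
```python
from h import *
plan((.5123,.1803,.043,.545,1))
```

```text
cur [0.5098 0.1825 0.1413 0.5415]
[0.005, 0.016, 0.491] -0.002 rows>= 2
```

Place, lift, and back off towards the station side for a final wrist look at the carrier.

Emit:
jog_arm --rows '[[[0.005, 0.013, 0.15], [0, 0, 0]], [[0.005, 0.013, 0.3], [0, 0, 0]], [[0.005, 0.013, 0.43], [0, 0, 0]], [[0.005, 0.013, 0.49], [0, 0, 0]], [[0.005, 0.013, 0.49], [0, 0, 0]]]'

```text
t: 58.2
tool_pos: [0.512, 0.1805, 0.0432]
orientation: [3.027, 0.839, -0.001]
force: [0.0, 0.3, -0.2]
opening: 0.0273
gripper_force: 30.0
```

Emit:
jog_arm --rows '[[[0, 0, 0], [0, 0, 0]], [[0, 0, 0], [0, 0, 0]], [[0, 0, 0], [0, 0, 0]], [[0, 0, 0], [0, 0, 0]]]' --hand 0.02

```text
t: 58.6
tool_pos: [0.5124, 0.1815, 0.0438]
orientation: [3.027, 0.841, 0.001]
force: [-0.9, 0.8, -0.2]
opening: 0.0451
gripper_force: 0.0
```

Emit:
jog_arm --rows '[[[0, 0, -0.15], [0, 0, 0]], [[0, 0, -0.4], [0, 0, 0]], [[0, 0, -0.65], [0, 0, 0]], [[0, 0, -0.9], [0, 0, 0]], [[0, 0, -0.95], [0, 0, 0]]]'

```text
t: 59.1
tool_pos: [0.5153, 0.1825, 0.2415]
orientation: [3.026, 0.842, 0.018]
force: [0.5, -0.8, 0.8]
opening: 0.0455
gripper_force: 0.0
```

Emit:
jog_arm --rows '[[[-0.1, -0.15, 0], [0, 0, 0]], [[-0.2, -0.28, 0], [0, 0, 0]], [[-0.3, -0.42, 0], [0, 0, 0]], [[-0.4, -0.5, 0], [0, 0, 0]], [[-0.4, -0.5, 0], [0, 0, 0]]]'

```text
t: 59.6
tool_pos: [0.3898, 0.2266, 0.2331]
orientation: [-3.025, -0.845, 0.001]
force: [1.2, -0.4, 0.4]
opening: 0.0456
gripper_force: 0.0
```

Run:
```python
from h import *
from fit import T
W=cap('wrist','w5.png');blue();s=robot.read_state();print(s['tool_pos'])
p=[.4625,.2624,0,.545]
for y in (-.096,-.032,.032,.096): print([proj(W,T(p,(x,y,.064))).round().tolist() for x in(-.04,.04)])
print([proj(W,T(p,(x,y,.008))).round().tolist() for x in(-.05,.05) for y in (-.125,.125)])
```

```text
scene blue [426. 196.] 172 [0.435 0.386]
scene blue [411. 211.] 183 [0.469 0.33 ]
scene blue [395. 227.] 193 [0.503 0.274]
scene blue [378. 245.] 201 [0.536 0.217]
scene blue [391. 330.] 240 [0.746 0.154]
[0.3920606  0.22607604 0.23338137]
[[442.0, 173.0], [450.0, 72.0]]
[[367.0, 173.0], [370.0, 72.0]]
[[292.0, 173.0], [290.0, 72.0]]
[[218.0, 173.0], [210.0, 72.0]]
[[453.0, 176.0], [204.0, 176.0], [463.0, 68.0], [195.0, 68.0]]
```

View pics/w5.png

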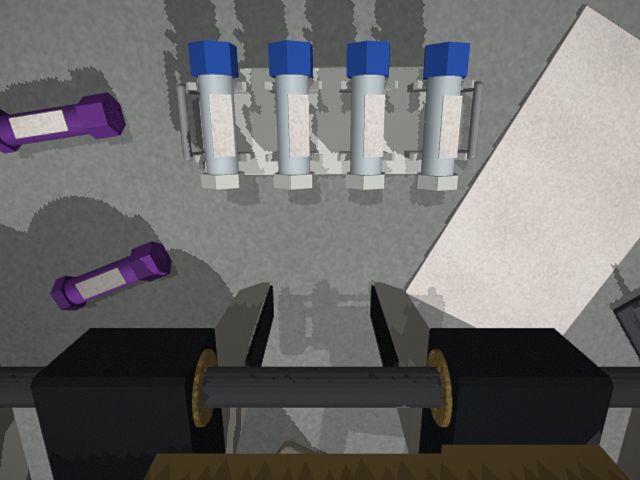

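The final view shows four tubes parallel in the carrier. Their cap junctions are at rows 75–78 against 72 predicted, and skirt junctions at rows 173–176 against 173. That is within about 4 mm, the pad is empty, and I hand the job in.

```bash
python3 -c "
from plant import robot
print(robot.close_job())"
```

```text
the job is handed in; nothing more can be done
None
```

I docked all four tubes, squeezed and released the scanner trigger, moved the tubes to the carrier (about 4 mm or less off by the last wrist picture), and handed the job in; the hand-in call returned no verdict.

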